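Weigh out the tea and hang the rest on the tray

TASK

First hang the hook-on tray in the upper groove of the grooved board: tilt its front up, lead both hooks into the groove, then turn it down level so that it hangs seated, and let go of it. Then put tea bricks on the pan of the spring scale until its red pointer rests within the white band on the post, and stow all the other bricks in the hanging tray. Leave the tea things round about where they are.

Things in the scene. Friction and masses are not known exactly. Their poses are not given: they have to be found in the camera images.
- tray_handle (a point): Loose hook-on tray (one rigid piece, 400 g), starts level on the table. The point is in its handle, an upright dark wooden fin on the tray's centre line, 80 mm long (x), 14 thick (y), top 20 mm above the point, tray underside 55 below it; roughly the centre of mass in x and y. x points to the tray's back (hook side), z up.
- tray_floor (a point): Centre of the tray's floor, upper face (5 mm above its underside, 50 below the handle point), axes as the handle's. Tray 120 mm (x) by 300 (y); front and side rims 4 thick, 15 high above this face; back plate 4 thick, 75 high, its rear face at x = +60. Clear space each side of the handle: 139 (y) by 112 (x).
- tray_hook (a point): Point on the rear face of the tray's back plate (x +60, z +5 mm from the handle point), midway between its two hooks, axes as the handle's. Hooks at y = -100 and +100, each 30 wide: a level tongue (x 0 to 24, z 0 to 4), and at its end a lip (x 20 to 24) standing up to z = 40. Rubber bumpers low behind each hook: x 0 to 11, z -57 to -43.
- groove (a point): On the face of the upright grooved oak board (fixed, 360 mm wide, 225 high), mid-width, at the lower edge of its UPPER groove, 150 above the table. x into the board, y along the groove, z up. The groove is a gap z 0 to 32 between slats 8 thick (top slat z 32 to 75, middle slat z -63 to 0); behind them a cavity x 8 to 38; rib at y -8 to 8; ends open.
- board_top (a point): Top edge of the board's face, mid-width, 75 mm above the groove point. How the tray hangs: the 40 high hooks pass the 32 gap only with the tray's front tilted up about 38 deg, lips leading; then turn it level and lower it. Seated it hangs level by its weight, lips behind the top slat, tongues on the middle slat: hook point at x = -12, z = 0 of the groove point.
- pan_floor (a point): Centre of the upper face of the steel pan of the spring scale (grey, fixed, on the right). Pan 130 mm (x) by 280 (y), rim 8 high above this face, 4 thick. A porcelain tea caddy of unknown weight, 64 across, 80 high, is fixed on it at x = 0, y = -100. Unloaded this face is 120 above the table; it sinks with the pan. A black post, 160 high, stands at x = 92, y = -60.
- pan (a joint): How far the pan has sunk, m: 0 unloaded, 0.05 fully down (spring 184 N/m, about 8 mm more per brick; the caddy alone sinks it 9 to 18 mm). The red pointer on the pan rides beside the black post; the white band on the post is 11 mm high and stands for 0.0305 to 0.0415.
- brick1_mid (a point): Centre of a pressed tea brick (dark brown with a paper band, 150 g, 60 long along its x, 40 wide along y, 50 high); starts standing on the table on its 60 by 40 face. All six bricks are alike; four to six are present (None if absent).
- brick2_mid (a point): Centre of a pressed tea brick (dark brown with a paper band, 150 g, 60 long along its x, 40 wide along y, 50 high); starts standing on the table on its 60 by 40 face. All six bricks are alike; four to six are present (None if absent).
- brick3_mid (a point): Centre of a pressed tea brick (dark brown with a paper band, 150 g, 60 long along its x, 40 wide along y, 50 high); starts standing on the table on its 60 by 40 face. All six bricks are alike; four to six are present (None if absent).
- brick4_mid (a point): Centre of a pressed tea brick (dark brown with a paper band, 150 g, 60 long along its x, 40 wide along y, 50 high); starts standing on the table on its 60 by 40 face. All six bricks are alike; four to six are present (None if absent).
- brick5_mid (a point): Centre of a pressed tea brick (dark brown with a paper band, 150 g, 60 long along its x, 40 wide along y, 50 high); starts standing on the table on its 60 by 40 face. All six bricks are alike; four to six are present (None if absent).
- brick6_mid (a point): Centre of a pressed tea brick (dark brown with a paper band, 150 g, 60 long along its x, 40 wide along y, 50 high); starts standing on the table on its 60 by 40 face. All six bricks are alike; four to six are present (None if absent).
- glass1: Bystander, to be left where it is (sizes in mm): faceted glass of tea, 85 tall, 68 across the rim, near the bricks. Origin at the centre of its underside.
- glass2: Bystander, to be left where it is (sizes in mm): second faceted glass of tea, 85 tall, 68 across, on the left. Origin at the centre of its underside.
- teapot: Bystander, to be left where it is (sizes in mm): porcelain teapot, 115 tall, body 136 across, spout and handle reach 100 from its axis, on the left. Origin at the centre of its underside.
- sugar_bowl: Bystander, to be left where it is (sizes in mm): blue sugar bowl, 55 tall, 100 across, on the right near the robot. Origin at the centre of its underside.
- jam_jar: Bystander, to be left where it is (sizes in mm): jam jar, 100 tall, 72 across, on the right near the robot. Origin at the centre of its underside.
- saucer: Bystander, to be left where it is (sizes in mm): white saucer, 18 tall, 120 across, on the left near the robot. Origin at the centre of its underside.
- samovar: Bystander: brushed samovar, fixed, 355 mm tall, 210 mm across, back left. Origin at the centre of its underside.
Mind the look-alikes: they are no part of the job. Leave any blue or purple look-alike of the part that bears brick6_mid alone. Leave any orange look-alike of the part that bears brick5_mid alone.

How it is judged:
By the outcome, as a careful person would: the job done as asked, in the order asked, and still so for the second after the job is handed in, with the robot touching nothing.
Of brick1, brick2, brick3, brick4, brick5, brick6 only 4 to 6 are there at a start; the rules pass over those that are not, and their reading is None.
At some moment in a run one of brick1, brick2, brick3, brick4, brick5, brick6 may be knocked a few centimetres aside while the robot is not near it.
It also fails if it takes over 210 s, if anything falls off the work surface, if the arm or the gripper's body presses on something with over 40 N, if the wrist force passes 120 N, or if a joint passes its speed limit or range.

ROBOT

A 6-joint arm with a two-finger parallel gripper is mounted at the origin on the work surface. World frame = base frame: x ahead of the robot, y to its left, z up, the work surface at z = 0. Lengths are in m, angles in rad, forces in N, time in s.
With the tool pointing down it reaches from about 0.35 to 0.725 m from the base axis. Payload 4.3 kg.
Tool frame: the origin (TCP) lies midway between the tips of the shut fingers; the grasp point (between the pads) lies 19 mm behind it (env.grip_depth is the distance from the TCP to the grasp point, in m); z points along the fingers, x is the direction in which the jaws open and shut, and the axes are right-handed (so a half turn about z gives the same grasp; the last joint's range is limited). The gripper opens to 85 mm and grips with 20 to 120 N. Pads are 22 mm wide; open, the fingers measure 114 mm over their backs; the gripper's body (76 mm by 85 mm) begins 54 mm behind the grasp point. The pads swing forward as they close: fully open they stand 13 mm farther back than shut.
Start: joints at [-1.235, 0.377, 0.081, 1.274, 0, 1.46], TCP at [0.248, -0.519, 0.231] pointing down, gripper open.
Joint ranges: [-2.72, 2.72], [-0.84, 1.66], [-1.02, 1.22], [-1.77, 2.12], [-1.37, 1.28], [-3.14, 3.14]. Speed limits (rad/s): [2.57, 2.57, 3.14, 3.14, 3.14, 3.14].

INTERFACE

Orientations are given as [roll, pitch, yaw] about the fixed x, y, z axes, in that order (R = Rz(yaw) Ry(pitch) Rx(roll)).
In Python, from cell import observe, read_camera, workorder, env gives the robot as it stands.
- The arm moves only by the tool move_arm, never from a script. Its argument "rows" is text: rows parted by semicolons, each of 7 numbers parted by spaces: the shift along the world's x, y, z in m, then the turn, a rotation vector about the world's x, y, z in rad, then the finger opening in m, from 0 to 0.0854. A call has exactly 5 rows; each row is the pose to reach, as a shift and turn from the pose commanded when the call began; what a row does not reach only later rows make up. A row lasts 1/10 s, in which the tool goes at most 50 mm and 8.59 degrees, less where a joint would pass 70% of its speed; a pose out of reach is approached as far as the arm can. A call with a gripper value outside its range is refused whole. The fingers move at their own pace and stop on an object; "newtons" is the grip in N (left out, the last holds). Time passes only in rows, so rows that repeat a pose let the fingers close, or fill a call up. It gives the time, the measured TCP pose, the force and the opening at its end, in the units of the state.
- observe(): the state, without advancing time (a new reading comes with each control period).
- read_camera(name): name is "scene" or "top" or "wrist"; returns a dict with "image" (420x560x3 uint8, red, green, blue), "camera_matrix" (3x3 intrinsics, pixels), "cam_to_world" (4x4, takes a point from camera to world coordinates). Camera axes: x right, y up, looking along -z (the intrinsics and any distortion apply to the point x, -y, -z); pixel columns grow to the right and rows downward; lengths in m; the calibration is good to about 2 mm. The wrist camera is an equidistant fisheye: a pixel r from the principal point sees the ray r / f radians off the axis. A picture is of the moment at which its call begins. There is no depth.
- workorder.hand_in(): hands the job in, once; it reports no verdict.
The state is a dict: "time_s": time; "joint_pos": joint angles; "dq": joint speeds; "joint_torque": joint torques, N m; "tcp_pos": TCP position; "eef_rot": TCP orientation; "wrist_force": force on the tool from outside, world axes, zero at the start; "ft_torque": the same for the moment, N m; "opening": opening from 0.0 (shut) to 1.0 (fully open).
Only numpy, scipy, OpenCV 4.12 (cv2) and the standard library are available. Lean on these libraries where they do the work, as an engineer would, in place of code of your own. Each camera call takes 0.05 s, during which the arm holds its last target. There are 200 camera calls.

## Working session

There is one attempt and no reset: what is moved stays moved. The work goes in short steps, Python scripts to look and compute and a tool call to move; the robot and the scene stay as the last step left them, time stands still between calls to the robot, and variables do not carry over. Pictures are saved under pics/ and viewed, about 12 in all and at most 16, crops included, and the job is handed in when it is done.

Besides the shell and the picture viewer there is one more tool, called after "Call:" by a JSON object that holds its "op" and its "data", one argument or row to a line. move_arm: Moves the arm, as the interface text tells. Its arguments: {"type":"object","properties":{"rows":{"type":"string"},"newtons":{"type":"number"}},"required":["rows"]}

```bash
ls; mkdir -p pics; python3 - <<'E'
from cell import observe, read_camera, env
import cv2, numpy as np
s=observe(); print(s)
for n in ["scene","top"]:
    c=read_camera(n); cv2.imwrite(f"pics/{n}0.png",cv2.resize(c["image"][:,:,::-1],(800,600))); np.savez(f"{n}0.npz",**{k:c[k] for k in("image","camera_matrix","cam_to_world")})
    print(n,c["camera_matrix"].tolist(),c["cam_to_world"].round(4).tolist())
E
```

```text
pics
{'time_s': 0.0, 'joint_pos': array([-1.23529065e+00,  3.78040033e-01,  7.96225936e-02,  1.27439744e+00,
        1.19857179e-05,  1.46048677e+00]), 'dq': array([ 0.00201454, -0.00035598,  0.00033946,  0.00013621,  0.00065874,
        0.00019297]), 'joint_torque': array([-1.43441604e-03, -4.63605201e+01,  2.69874752e+01,  2.08279485e-02,
        2.36055826e-06,  1.33087259e-06]), 'tcp_pos': array([ 0.24772288, -0.51817408,  0.23037274]), 'eef_rot': array([-3.14135853e+00,  2.00496223e-03, -1.12498087e+00]), 'wrist_force': array([ 0.01997388, -0.02195554,  0.12956657]), 'ft_torque': array([-0.02125894, -0.05696826,  0.02290445]), 'opening': 1.0001027024411842}
scene [[443.8315267811444, 0.0, 275.75644546446927], [0.0, 443.8315267811444, 211.03997312613893], [0.0, 0.0, 1.0]] [[-0.6211, -0.471, 0.6264, 1.369], [0.7836, -0.3842, 0.4882, 0.7079], [0.0107, 0.7941, 0.6077, 1.0021], [0.0, 0.0, 0.0, 1.0]]
top [[386.91376244846043, 0.0, 284.44250938350393], [0.0, 386.91376244846043, 209.15874897686138], [0.0, 0.0, 1.0]] [[-0.0011, 0.9965, -0.083, 0.3861], [-0.9996, -0.0034, -0.0279, 0.0112], [-0.0281, 0.0829, 0.9962, 1.233], [0.0, 0.0, 0.0, 1.0]]
```

View pics/scene0.png

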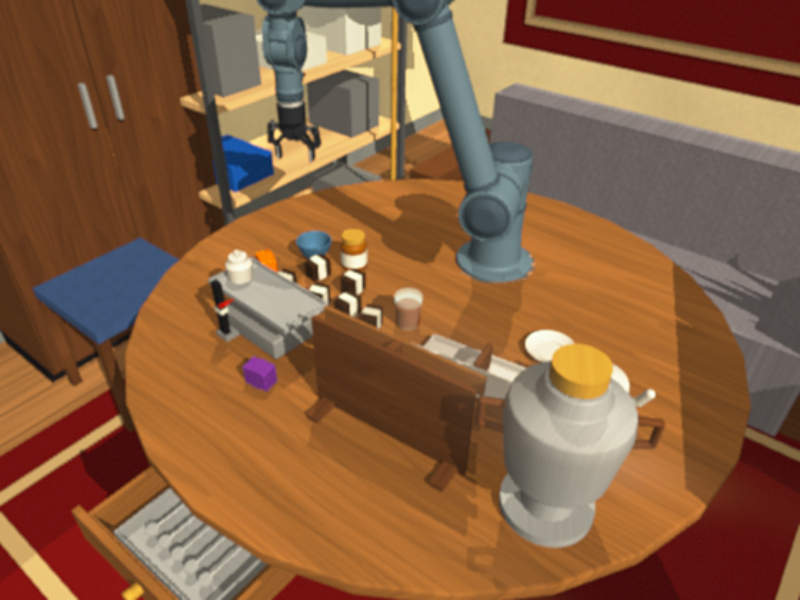

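View pics/top0.png

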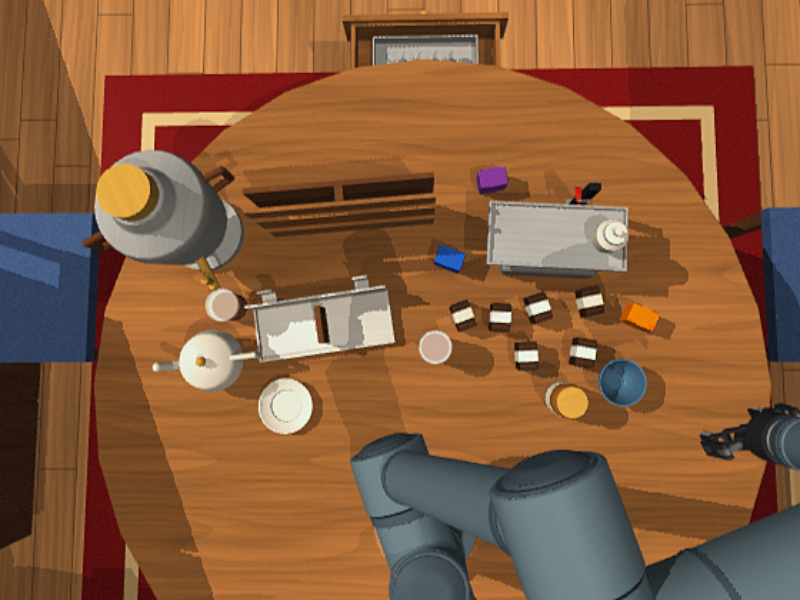

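The top view shows six bricks with white bands at about (462,315), (500,317), (538,307), (591,301), (526,355) and (583,352). The look-alikes are blue (449,258), purple (492,180) and orange (640,317). The tray fin is at (321,324), the board at (340,210) and the pan at (557,235). I'll take one close crop of the tray and board.

```bash
python3 - <<'E'
import numpy as np, cv2
im=np.load("top0.npz")["image"][:,:,::-1]
c=im[110:260,160:290]; cv2.imwrite("pics/cropA.png",cv2.resize(c,None,fx=4,fy=4,interpolation=cv2.INTER_CUBIC))
c=im[110:290,290:490]; cv2.imwrite("pics/cropB.png",cv2.resize(c,None,fx=4,fy=4,interpolation=cv2.INTER_CUBIC)[:600])
E
```

```text
(no output)
```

View pics/cropA.png

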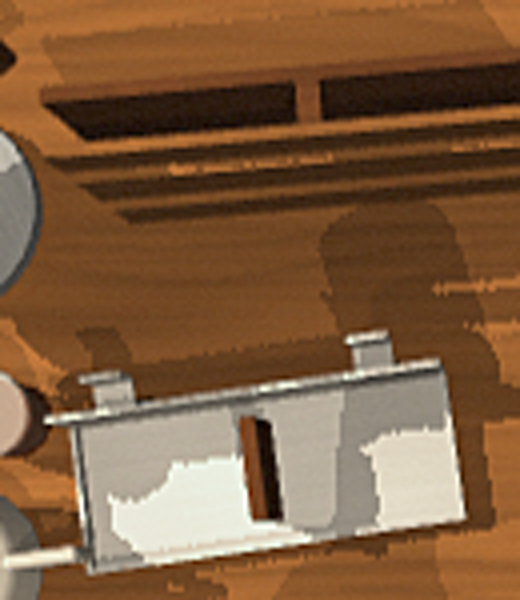

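View pics/cropB.png

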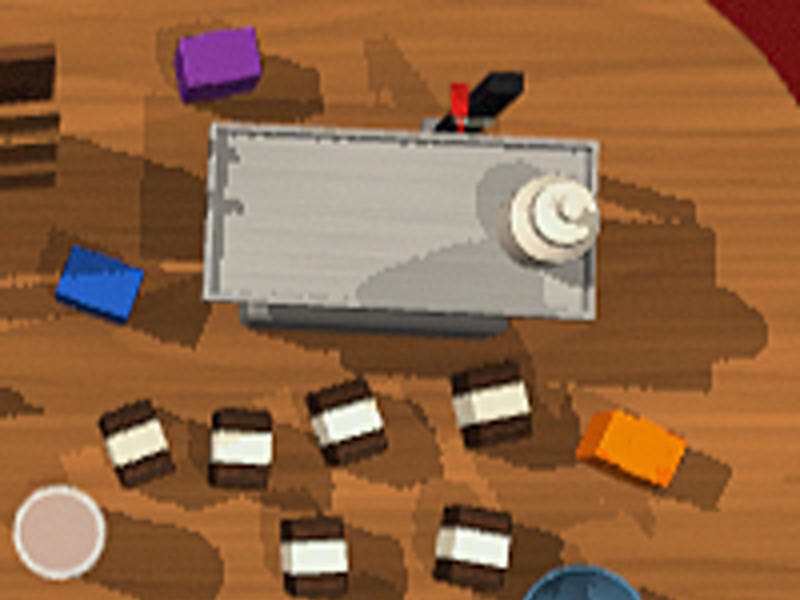

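Nothing is confusable with the tray fin (crop A (255,470)), board or pan. The bricks are dark brown with white bands, and the blue, purple and orange blocks are decoys, so I'll leave those alone. Next I'll measure everything.

```bash
cat > h.py <<'E'
import numpy as np, cv2
from scipy.spatial.transform import Rotation as R
def ray(cam,px,z):
    "pixel (col,row) of a pinhole camera -> point on plane z"
    K,T=cam["camera_matrix"],cam["cam_to_world"]
    d=T[:3,:3]@np.array([(px[0]-K[0,2])/K[0,0],-(px[1]-K[1,2])/K[1,1],-1])
    return T[:3,3]+d*(z-T[2,3])/d[2]
def load(n): return dict(np.load(n+"0.npz"))
def bricks(cam,ztop=.05,roi=(280,190,460,290)):
    im=cam["image"]; hsv=cv2.cvtColor(im,cv2.COLOR_RGB2HSV)
    m=((hsv[...,1]<70)&(hsv[...,2]>185)).astype(np.uint8)
    x0,y0,x1,y1=roi; mm=np.zeros_like(m); mm[y0:y1,x0:x1]=m[y0:y1,x0:x1]
    n,l,s,c=cv2.connectedComponentsWithStats(mm)
    out=[]
    for i in range(1,n):
        if s[i,4]<60 or s[i,4]>600: continue
        r=cv2.minAreaRect(np.argwhere(l==i)[:,::-1].astype(np.float32))
        out.append((r[0],s[i,4],r[1],r[2]))
    return out
E
python3 - <<'E'
from h import *
t=load("top")
A=lambda x,y:(160+x/4,110+y/4); B=lambda x,y:(290+x/4,110+y/4)
P=lambda n,p,z: print(n,ray(t,p,z).round(4))
P("fin back top",A(250,417),.075);P("fin front top",A(265,521),.075)
P("plate L top",A(75,420),.08);P("plate R top",A(440,363),.08)
P("floor FL rim top",A(92,572),.02);P("FR",A(466,518),.02)
P("boardface L",A(52,155),.225);P("boardface R",B(57,117),.225)
for n,p in dict(pBL=(213,125),pBR=(598,143),pFL=(206,300),pFR=(595,320)).items(): P(n,B(*p),.115)
P("caddy",B(562,213),.18)
for b in bricks(t): print(np.round(b[0],1),b[1],np.round(b[2],1),round(b[3]),ray(t,b[0],.05).round(3))
im=cv2.cvtColor(t["image"],cv2.COLOR_RGB2GRAY)
for c in (185,260,295): print(c,im[125:168,c-1:c+2].mean(1).astype(int).tolist())
E
```

```text
fin back top [0.4678 0.2305 0.075 ]
fin front top [0.3897 0.2183 0.075 ]
plate L top [0.4656 0.362  0.08  ]
plate R top [0.5076 0.0869 0.08  ]
floor FL rim top [0.3501 0.3641 0.02  ]
FR [0.392  0.0702 0.02  ]
boardface L [0.633  0.3372 0.225 ]
boardface R [ 0.6559 -0.0132  0.225 ]
pBL [ 0.6784 -0.1301  0.115 ]
pBR [ 0.6627 -0.4086  0.115 ]
pFL [ 0.5491 -0.1232  0.115 ]
pFR [ 0.5331 -0.4021  0.115 ]
caddy [ 0.5982 -0.3583  0.18  ]
[412.4 210.6] 108 [ 6.9 17.5] 79 [ 0.479 -0.345  0.05 ]
[377.6 214.7] 99 [ 7.1 14.1] 73 [ 0.467 -0.239  0.05 ]
[323.8 220.3] 96 [ 7.  13.3] 69 [ 0.45  -0.076  0.05 ]
[350.  221.5] 103 [ 7. 14.] 90 [ 0.446 -0.155  0.05 ]
[304.  242.5] 407 [21.9 21.9] 45 [ 0.383 -0.015  0.05 ]
[407.8 246.3] 122 [17.8  7.2] 9 [ 0.371 -0.328  0.05 ]
[368. 249.] 107 [ 6. 16.] 90 [ 0.363 -0.208  0.05 ]
185 [101, 97, 100, 102, 105, 95, 79, 81, 81, 56, 25, 31, 29, 27, 32, 28, 19, 24, 16, 32, 90, 133, 119, 84, 40, 41, 45, 65, 87, 83, 59, 41, 46, 40, 45, 70, 87, 85, 81, 80, 79, 77, 76]
260 [74, 80, 69, 30, 31, 32, 32, 32, 30, 24, 22, 23, 20, 51, 100, 121, 104, 49, 40, 38, 49, 72, 85, 74, 44, 40, 43, 43, 49, 72, 76, 60, 39, 43, 45, 54, 64, 68, 67, 67, 66, 57, 59]
295 [29, 29, 30, 29, 31, 30, 26, 24, 20, 18, 58, 114, 126, 109, 43, 41, 37, 51, 74, 106, 120, 46, 40, 41, 41, 51, 77, 86, 69, 39, 38, 47, 66, 83, 83, 83, 80, 81, 85, 85, 79, 78, 81]
```

```bash
python3 - <<'E'
from h import *
t=load("top")
A=lambda x,y:(160+x/4,110+y/4)
P=lambda n,p,z: print(n,ray(t,p,z).round(4))
for z in (.07,.09,.11): P("spout tip",A(78,553),z)
P("teapot lid",(201/1.4286,361/1.4286),.115)
P("glass2 rim R",A(40,410),.085); P("glass2 rim c",(222/1.4286,304/1.4286),.085)
P("plate L",A(45,420),.08)
P("rim FL",A(92,572),.02);P("side rim top mid",A(80,480),.02)
P("faceL",(173,149.3),.225);P("faceR",(304.2,138),.225)
P("samovar tap",(207/1.4286,280/1.4286),.1);P("samovar belly R",(228/1.4286,215/1.4286),.2);P("base R",(243/1.4286,240/1.4286),.01)
# hook path check (board frame, mm): clearance of hook against the slats
from itertools import product
def outline(a):
    q=[(u,v) for u in np.linspace(0,24,25) for v in (0,4)]+[(u,v) for v in np.linspace(0,40,41) for u in (20,24)]+[(u,40) for u in range(20,25)]+[(0,v) for v in np.linspace(-60,20,81)]+[(11,v) for v in range(-57,-42)]
    q=np.array(q); c,s=np.cos(np.radians(a)),np.sin(np.radians(a)); return np.c_[q[:,0]*c+q[:,1]*s,-q[:,0]*s+q[:,1]*c]
def rect(p,x0,x1,z0,z1):
    d=np.c_[np.maximum(x0-p[:,0],p[:,0]-x1),np.maximum(z0-p[:,1],p[:,1]-z1)]
    return np.where((d>0).any(1),np.linalg.norm(np.maximum(d,0),axis=1),d.max(1)).min()
def clr(x,z,a):
    p=outline(a)+[x,z]
    return min(rect(p,0,8,32,75),rect(p,0,8,-63,0),38-p[:,0].max())
for a in (42,40,38,34,30,25,20,15,10,5,0):
    best=sorted(((clr(x,z,a),x,z) for x in np.arange(-22,-5,.5) for z in np.arange(0,34,1)),reverse=True)[:1] if a<35 else [max((clr(x,z,a),x,z) for z in np.arange(-12,36,1)) for x in (-46,-40,-34,-28,-22,-18,-15,-13,-11)]
    print(a,[tuple(np.round(b,1).tolist()) for b in best])
E
```

```text
spout tip [0.3658 0.3605 0.07  ]
spout tip [0.3661 0.3545 0.09  ]
spout tip [0.3665 0.3485 0.11  ]
teapot lid [0.3538 0.4603 0.115 ]
glass2 rim R [0.4728 0.3871 0.085 ]
glass2 rim c [0.4721 0.4313 0.085 ]
plate L [0.4657 0.3847 0.08  ]
rim FL [0.3501 0.3641 0.02  ]
side rim top mid [0.4222 0.3752 0.02  ]
faceL [0.6315 0.3372 0.225 ]
faceR [ 0.6593 -0.0131  0.225 ]
samovar tap [0.5212 0.4588 0.1   ]
samovar belly R [0.6346 0.3822 0.2   ]
base R [0.6226 0.4147 0.01  ]
42 [(12.4, -46.0, 4.0), (9.7, -40.0, 6.0), (6.7, -34.0, 9.0), (5.5, -28.0, 13.0), (5.7, -22.0, 20.0), (4.6, -18.0, 26.0), (1.6, -15.0, 33.0), (0.1, -13.0, 17.0), (0.1, -11.0, 17.0)]
40 [(12.5, -46.0, 2.0), (9.2, -40.0, 4.0), (6.6, -34.0, 7.0), (5.2, -28.0, 12.0), (5.1, -22.0, 19.0), (5.1, -18.0, 24.0), (2.1, -15.0, 32.0), (0.6, -13.0, 16.0), (0.6, -11.0, 16.0)]
38 [(12.9, -46.0, 1.0), (9.4, -40.0, 3.0), (6.5, -34.0, 6.0), (4.6, -28.0, 11.0), (4.5, -22.0, 18.0), (5.7, -18.0, 21.0), (2.7, -15.0, 30.0), (0.7, -13.0, 16.0), (0.2, -11.0, 16.0)]
34 [(5.8, -17.0, 20.0)]
30 [(6.0, -16.0, 18.0)]
25 [(5.9, -14.5, 17.0)]
20 [(6.1, -13.0, 15.0)]
15 [(6.4, -11.5, 12.0)]
10 [(6.1, -9.5, 11.0)]
5 [(3.4, -11.0, 6.0)]
0 [(0.5, -11.5, 27.0)]
```

```bash
cat >> h.py <<'E'
def tool(yaw,lean,leanyaw):
    "tool down with jaw axis at yaw, then leant so that it points ahead along leanyaw by lean (rad)"
    ax=np.array([-np.sin(leanyaw),np.cos(leanyaw),0])
    return R.from_rotvec(-lean*ax)*R.from_euler("xyz",[np.pi,0,yaw])
def delta(p,r,p0=None,r0=None):
    from cell import observe
    s=observe(); p0=s["tcp_pos"] if p0 is None else p0; r0=R.from_euler("xyz",s["eef_rot"]) if r0 is None else r0
    print("shift",(np.array(p)-p0).round(4),"turn",(r*r0.inv()).as_rotvec().round(4)); return np.array(p),r
E
python3 - <<'E'
from h import *
y=.145; r=tool(y-np.pi/2,np.radians(28),y)
p,r=delta([.3915,.2187,.131],r)
delta([.438,.2255,.043],r,p,r)
E
```

```text
shift [ 0.1438  0.737  -0.0995] turn [ 0.1411 -0.4696 -0.2952]
shift [ 0.0465  0.0068 -0.088 ] turn [0. 0. 0.]
```

Call:
{"op": "move_arm", "data": {
  "rows": ".007 .037 0 0 0 0 .06; .014 .074 0 0 0 0 .06; .021 .111 0 0 0 0 .06; .028 .148 0 0 0 0 .06; .035 .185 0 0 0 0 .06",
  "newtons": 60
}}

```text
time_s: 0.6
tcp_pos: [0.2828, -0.332, 0.2309]
eef_rot: [-3.142, 0.001, -1.125]
wrist_force: [0.7, 1.4, 0.6]
opening: 0.701
```

Call:
{"op": "move_arm", "data": {
  "rows": ".007 .037 0 0 0 0 .06; .014 .074 0 0 0 0 .06; .021 .111 0 0 0 0 .06; .028 .148 0 0 0 0 .06; .035 .185 0 0 0 0 .06"
}}

```text
time_s: 1.1
tcp_pos: [0.3176, -0.1472, 0.231]
eef_rot: [3.142, 0.0, -1.126]
wrist_force: [1.8, 0.5, -0.2]
opening: 0.709
```

Call:
{"op": "move_arm", "data": {
  "rows": ".007 .037 0 .0 0 0 .06; .014 .074 0 .0 0 0 .06; .021 .111 0 0 0 0 .06; .028 .148 0 0 0 0 .06; .035 .185 0 0 0 0 .06"
}}

```text
time_s: 1.6
tcp_pos: [0.3526, 0.0377, 0.2312]
eef_rot: [3.141, -0.0, -1.125]
wrist_force: [0.8, -0.3, -0.7]
opening: 0.701
```

Call:
{"op": "move_arm", "data": {
  "rows": ".008 .036 0 .028 -.094 -.059 .06; .016 .073 0 .056 -.188 -.118 .06; .024 .109 0 .085 -.282 -.177 .06; .032 .146 -.04 .113 -.376 -.236 .06; .039 .182 -.08 .141 -.470 -.295 .06"
}}

```text
time_s: 2.1
tcp_pos: [0.4012, 0.1505, 0.1677]
eef_rot: [-2.647, 0.014, -1.363]
wrist_force: [0.8, -0.1, -1.4]
opening: 0.702
```

```bash
python3 - <<'E'
from h import *
from cell import *
y=.145; r=tool(y-np.pi/2,np.radians(28),y)
delta([.3915,.2187,.131],r); print(observe()["time_s"],observe()["joint_pos"].round(2))
c=read_camera("wrist"); np.savez("w0.npz",**{k:c[k] for k in("image","camera_matrix","cam_to_world")})
cv2.imwrite("pics/w0.png",c["image"][:,:,::-1]); print(c["camera_matrix"].tolist(),c["cam_to_world"].round(3).tolist())
E
```

```text
shift [-0.0097  0.0682 -0.0367] turn [-0.0148  0.0032 -0.0624]
2.1 [ 0.2  -0.28 -0.94  0.42  0.02  3.14]
[[325.19226210127806, 0.0, 275.39932076837096], [0.0, 325.19226210127806, 206.86665389342207], [0.0, 0.0, 1.0]] [[0.207, 0.96, -0.19, 0.399], [-0.978, 0.2, -0.055, 0.149], [-0.015, 0.197, 0.98, 0.328], [0.0, 0.0, 0.0, 1.0]]
```

View pics/w0.png

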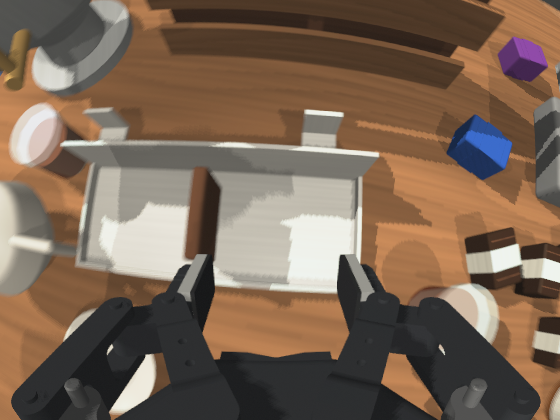

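The fisheye view shows the tray with its fin at (203,215), glass2 and the spout close to its left side, and the board behind. Joint 6 is at its limit (3.14), so I'll flip the jaw by half a turn and use less lean.

```bash
python3 - <<'E'
from h import *
p,r=delta([.40,.17,.20],tool(-1.36,0,0))
E
```

```text
shift [0.0119 0.0241 0.0486] turn [-0.1108  0.4641  0.0114]
```

Call:
{"op": "move_arm", "data": {
  "rows": ".002 .005 .01 -.022 .093 0 .06; .004 .01 .02 -.044 .186 0 .06; .006 .015 .03 -.066 .278 0 .06; .008 .02 .04 -.089 .371 0 .06; .01 .024 .05 -.111 .464 .0 .06"
}}

```text
time_s: 2.65
tcp_pos: [0.4136, 0.1581, 0.2182]
eef_rot: [-3.135, 0.008, -1.354]
wrist_force: [1.2, -0.1, -1.1]
opening: 0.701
```

Call:
{"op": "move_arm", "data": {
  "rows": "0 0 0 0 0 .148 .06; 0 0 0 0 0 .296 .06; 0 0 0 0 0 .444 .06; 0 0 0 0 0 .592 .06; 0 0 0 0 0 .74 .06"
}}

```text
time_s: 3.15
tcp_pos: [0.4133, 0.158, 0.2172]
eef_rot: [-3.132, 0.009, -0.608]
wrist_force: [-1.1, 0.3, 0.0]
opening: 0.703
```

Call:
{"op": "move_arm", "data": {
  "rows": "0 0 0 0 0 .148 .06; 0 0 0 0 0 .296 .06; 0 0 0 0 0 .444 .06; 0 0 0 0 0 .592 .06; 0 0 0 0 0 .74 .06"
}}

```text
time_s: 3.65
tcp_pos: [0.4133, 0.158, 0.2172]
eef_rot: [-3.131, 0.009, 0.132]
wrist_force: [0.1, 1.0, 0.7]
opening: 0.701
```

Call:
{"op": "move_arm", "data": {
  "rows": "0 0 0 0 0 .148 .06; 0 0 0 0 0 .296 .06; 0 0 0 0 0 .444 .06; 0 0 0 0 0 .592 .06; 0 0 0 0 0 .74 .06"
}}

```text
time_s: 4.15
tcp_pos: [0.4132, 0.158, 0.2172]
eef_rot: [-3.13, 0.009, 0.872]
wrist_force: [-0.3, -0.2, 0.8]
opening: 0.7
```

Call:
{"op": "move_arm", "data": {
  "rows": "0 0 0 0 0 .148 .06; 0 0 0 0 0 .296 .06; 0 0 0 0 0 .444 .06; 0 0 0 0 0 .592 .06; 0 0 0 0 0 .74 .06"
}}

```text
time_s: 4.65
tcp_pos: [0.4132, 0.158, 0.2172]
eef_rot: [-3.13, 0.009, 1.612]
wrist_force: [0.7, 0.1, 0.6]
opening: 0.7
```

```bash
python3 - <<'E'
from h import *
from cell import *
s=observe(); print(s["tcp_pos"],s["eef_rot"],s["joint_pos"].round(2))
# fin from the wrist view: rays onto plane z=.075
w=dict(np.load("w0.npz")); K,T=w["camera_matrix"],w["cam_to_world"]
def wray(px,z):
    u=(np.array(px,float)-[K[0,2],K[1,2]])/K[0,0]; th=np.hypot(*u); d=np.r_[u/th*np.sin(th)*[1,-1],-np.cos(th)]
    d=T[:3,:3]@d; return T[:3,3]+d*(z-T[2,3])/d[2]
for px in ((201,168),(192,258)): print(px,wray(px,.075).round(4))
print("plate top",wray((62,143),.08).round(4),wray((378,154),.08).round(4))
y=.145; L=np.radians(18); ap=np.array([np.sin(L)*np.cos(y),np.sin(L)*np.sin(y),-np.cos(L)])
g=np.array([.429,.224,.060])+.019*ap; print("tcp",g)
p,r=delta(g-.075*ap,tool(y+np.pi/2,L,y)); delta(g,r,p,r)
E
```

```text
[0.41324399 0.15797445 0.21721086] [-3.12976979  0.00857674  1.61208953] [ 0.23  0.13 -0.29  1.17 -0.01  0.18]
(201, 168) [0.4672 0.2307 0.075 ]
(192, 258) [0.3934 0.2194 0.075 ]
plate top [0.4664 0.382  0.08  ] [0.5082 0.088  0.08  ]
tcp [0.43480971 0.22484836 0.04192993]
shift [-0.0014  0.0635 -0.104 ] turn [ 0.0388 -0.3239  0.1042]
shift [ 0.0229  0.0033 -0.0713] turn [0. 0. 0.]
```

Call:
{"op": "move_arm", "data": {
  "rows": "0 .013 -.02 .008 -.065 .021 .06; 0 .026 -.04 .016 -.13 .042 .06; 0 .039 -.06 .023 -.194 .062 .06; 0 .052 -.08 .031 -.259 .083 .06; 0 .064 -.104 .039 -.324 .104 .06"
}}

```text
time_s: 5.15
tcp_pos: [0.4139, 0.2228, 0.1134]
eef_rot: [2.823, -0.003, 1.711]
wrist_force: [0.3, 0.6, -0.9]
opening: 0.709
```

Call:
{"op": "move_arm", "data": {
  "rows": ".006 .001 -.018 0 0 0 .06; .012 .002 -.036 0 0 0 .06; .018 .003 -.054 0 0 0 .06; .023 .003 -.071 0 0 0 .06; .023 .003 -.071 0 0 0 .05"
}}

```text
time_s: 5.65
tcp_pos: [0.435, 0.2243, 0.04]
eef_rot: [2.831, -0.001, 1.71]
wrist_force: [0.1, 0.2, 0.6]
opening: 0.585
```

```bash
python3 - <<'E'
from h import *
from cell import *
s=observe(); print(s["joint_pos"].round(2),s["wrist_force"].round(1))
y=.145; delta([.4348,.2248,.042],tool(y+np.pi/2,np.radians(18),y))
c=read_camera("wrist"); cv2.imwrite("pics/w1.png",c["image"][:,:,::-1])
E
```

```text
[ 0.4   0.17 -0.82  0.27 -0.08  0.24] [0.1 0.2 0.6]
shift [-0.0002  0.0005  0.002 ] turn [-0.0006 -0.0036  0.0062]
```

View pics/w1.png

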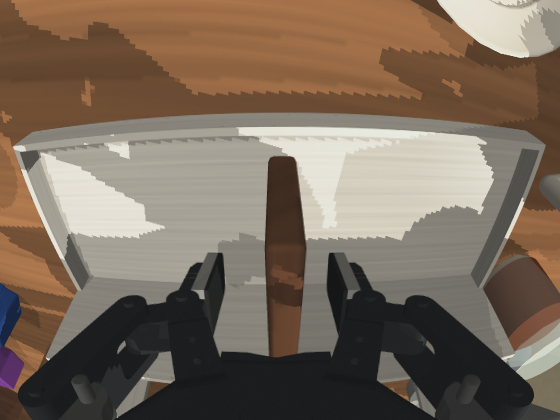

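The fin (285,260) stands between the pads (215 and 340), so I'll grip, lift a little and shift clear of the spout.

Call:
{"op": "move_arm", "data": {
  "rows": "0 0 0 0 0 0 0; 0 0 0 0 0 0 0; 0 0 0 0 0 0 0; 0 0 0 0 0 0 0; 0 0 0 0 0 0 0",
  "newtons": 100
}}

```text
time_s: 6.2
tcp_pos: [0.4372, 0.2259, 0.0436]
eef_rot: [2.824, -0.003, 1.711]
wrist_force: [-2.9, 1.8, 6.6]
opening: 0.149
```

Call:
{"op": "move_arm", "data": {
  "rows": "0 0 .008 0 0 0 0; 0 0 .015 0 0 0 0; 0 0 .02 0 0 0 0; .01 -.005 .02 0 0 0 0; .02 -.015 .02 0 0 0 0"
}}

```text
time_s: 6.7
tcp_pos: [0.4574, 0.2102, 0.0625]
eef_rot: [2.825, -0.002, 1.711]
wrist_force: [1.0, -0.3, -4.1]
opening: 0.149
```

```bash
python3 - <<'E'
from h import *
from cell import *
s=observe(); print(s["tcp_pos"],s["eef_rot"],s["joint_pos"].round(2),s["wrist_force"].round(1),s["ft_torque"].round(2),s["opening"])
c=read_camera("wrist"); cv2.imwrite("pics/w2.png",c["image"][:,:,::-1])
E
```

```text
[0.45737921 0.21021577 0.06253565] [ 2.82528069e+00 -2.37825338e-03  1.71131123e+00] [ 0.34  0.15 -0.77  0.34 -0.06  0.19] [ 1.  -0.3 -4.1] [-0.08  0.55 -0.01] 0.14916807832903586
```

View pics/w2.png

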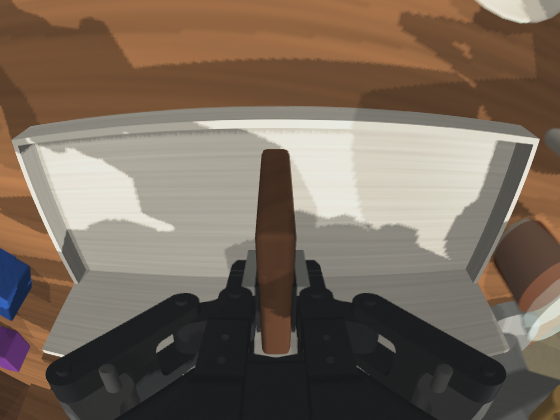

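```bash
cat > hang.py <<'E'
from h import *
Rt0=R.from_euler("z",.1405); Rl0=R.from_euler("xyz",[2.825,-.0024,1.7113])
rel=Rt0.inv()*Rl0; off=Rt0.inv().apply([.0072,.0011,-.0114])   # TCP minus handle, tray axes
G=np.array([.6454,.162,.150]); beta=.079
def pose(hx,hz,a,dy=0,G=G,beta=beta):
    B=R.from_euler("z",beta); Rt=B*R.from_euler("y",np.radians(a))
    H=G+B.apply([hx/1e3,dy,hz/1e3])
    return H-Rt.apply([.06,0,.005])+Rt.apply(off), Rt*rel
E
python3 - <<'E'
from hang import *
delta(*pose(-90,1,0)); p,r=pose(-90,1,0)
p2,r2=pose(-90,1,38); delta(p2,r2,p,r); print(p,p2)
E
```

```text
shift [ 0.0436 -0.0577  0.0717] turn [ 0.0019  0.0019 -0.0586]
shift [0.0011 0.0001 0.0359] turn [-0.0523  0.6612  0.    ]
[0.50312183 0.15081772 0.1346    ] [0.50419703 0.15090284 0.17053239]
```

Call:
{"op": "move_arm", "data": {
  "rows": ".02 -.02 0 0 0 0 0; .044 -.05 .005 0 0 -.02 0; .044 -.058 .03 0 0 -.04 0; .044 -.058 .05 0 0 -.059 0; .044 -.058 .072 .002 .002 -.059 0"
}}

```text
time_s: 7.25
tcp_pos: [0.5003, 0.151, 0.1342]
eef_rot: [2.83, -0.004, 1.649]
wrist_force: [-0.1, 0.0, -3.7]
opening: 0.152
```

Call:
{"op": "move_arm", "data": {
  "rows": "0 0 .007 -.01 .132 0 0; 0 0 .014 -.02 .264 0 0; 0 0 .021 -.031 .397 0 0; 0 0 .029 -.042 .529 0 0; .001 0 .036 -.052 .661 0 0"
}}

```text
time_s: 7.75
tcp_pos: [0.5035, 0.1518, 0.1711]
eef_rot: [-2.792, -0.005, 1.647]
wrist_force: [1.1, 0.5, -4.5]
opening: 0.153
```

Call:
{"op": "move_arm", "data": {
  "rows": "0 0 0 0 0 0 0; 0 0 0 0 0 0 0; 0 0 0 0 0 0 0; 0 0 0 0 0 0 0; 0 0 0 0 0 0 0"
}}

```text
time_s: 8.25
tcp_pos: [0.5007, 0.1522, 0.1721]
eef_rot: [-2.796, -0.005, 1.648]
wrist_force: [0.6, -0.2, -3.3]
opening: 0.15
```

```bash
python3 - <<'E'
from hang import *
from cell import *
s=observe(); print(s["joint_pos"].round(2),s["wrist_force"].round(1))
delta(*pose(-90,1,38))
c=read_camera("top"); np.savez("t1.npz",**{k:c[k] for k in("image","camera_matrix","cam_to_world")})
cv2.imwrite("pics/t1.png",cv2.resize(c["image"][100:260,150:330,::-1],None,fx=4,fy=4,interpolation=cv2.INTER_CUBIC)[:600])
E
```

```text
[0.16 0.61 0.24 1.54 0.03 0.07] [ 0.6 -0.2 -3.3]
shift [ 0.0035 -0.0013 -0.0015] turn [-0.0031  0.0006 -0.0001]
```

View pics/t1.png

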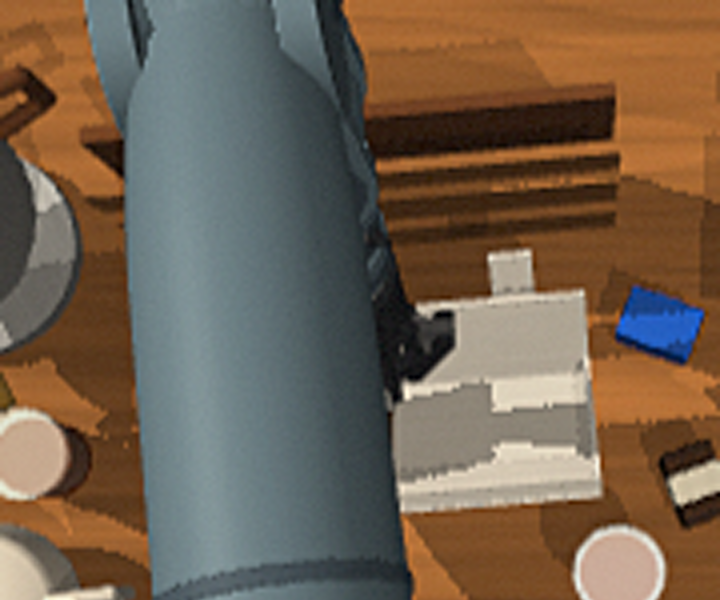

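```bash
python3 - <<'E'
from hang import *
from cell import observe
s=observe(); Rl=R.from_euler("xyz",s["eef_rot"]); Rt=Rl*rel.inv(); hd=s["tcp_pos"]-Rt.apply(off)
hk=hd+Rt.apply([.06,0,.005]); print("tray euler",Rt.as_euler("xyz",degrees=True).round(1),"hook board frame",R.from_euler("z",-beta).apply(hk-G).round(4))
t=dict(np.load("t1.npz")); K,T=t["camera_matrix"],t["cam_to_world"]
def proj(p):
    q=T[:3,:3].T@(p-T[:3,3]); return np.array([K[0,2]+K[0,0]*q[0]/-q[2],K[1,2]-K[1,1]*q[1]/-q[2]])
cr=lambda p:((proj(p)-[150,100])*4).round(1)
for n,v in dict(lipL=(.084,-.085,.045),lipR=(.084,-.115,.045),plateR=(.06,-.15,.025),plateRin=(.056,-.15,.025),frontR=(-.06,-.15,-.035),fb=(-.06,-.15,-.055)).items(): print(n,cr(hd+Rt.apply(v)))
B=R.from_euler("z",beta)
for n,v in dict(topfront=(0,-.16,.075),topback=(.008,-.16,.075),grooveTop=(0,-.16,.032),grooveBot=(0,-.16,0)).items(): print(n,cr(G+B.apply(v)))
g=cv2.cvtColor(t["image"],cv2.COLOR_RGB2GRAY); print([ (i,int(v)) for i,v in zip(range(134,162),g[134:162,296:299].mean(1))])
E
```

```text
tray euler [ 0.2 38.   4.7] hook board frame [-0.0932  0.0016  0.0024]
lipL [489.1 254.4]
lipR [532.  250.8]
plateR [585.7 291. ]
plateRin [586.1 294.8]
frontR [602.1 476.9]
fb [603.2 496.2]
topfront [593.2 154. ]
topback [592.2 142.2]
grooveTop [592.8 170.5]
grooveBot [592.4 181.9]
[(134, 17), (135, 70), (136, 126), (137, 128), (138, 107), (139, 33), (140, 41), (141, 41), (142, 52), (143, 80), (144, 107), (145, 118), (146, 32), (147, 42), (148, 41), (149, 40), (150, 57), (151, 86), (152, 83), (153, 59), (154, 41), (155, 38), (156, 49), (157, 68), (158, 82), (159, 86), (160, 85), (161, 81)]
```

```bash
cat > path.py <<'E'
from hang import *
from cell import observe
def rows(wps,start=None):
    s=observe(); p0,r0=(s["tcp_pos"],R.from_euler("xyz",s["eef_rot"])) if start is None else pose(*start)
    for i in range(0,len(wps),5):
        for w in wps[i:i+5]:
            p,r=pose(*w); print(w,(p-p0).round(4),(r*r0.inv()).as_rotvec().round(3))
        p0,r0=pose(*wps[min(i+4,len(wps)-1)]); print()
def where():
    s=observe(); Rt=R.from_euler("xyz",s["eef_rot"])*rel.inv(); hk=s["tcp_pos"]-Rt.apply(off)+Rt.apply([.06,0,.005])
    print("H mm",(R.from_euler("z",-beta).apply(hk-G)*1e3).round(1),"tilt",Rt.as_euler("xyz",degrees=True).round(1),"F",s["wrist_force"].round(1),"t",s["time_s"])
E
python3 -c "
from path import *
rows([(-70,0,38),(-55,0,38),(-46,1,38),(-40,3,38),(-40,3,38),(-37,4.5,38),(-34,7,38),(-31,9,38),(-28,11,38),(-25,14.5,38)])"
```

```text
(-70, 0, 38) [ 0.0233  0.0003 -0.0023] [-0.003  0.    -0.   ]
(-55, 0, 38) [ 0.0382  0.0015 -0.0023] [-0.003  0.    -0.   ]
(-46, 1, 38) [ 0.0472  0.0022 -0.0013] [-0.003  0.    -0.   ]
(-40, 3, 38) [0.0532 0.0027 0.0007] [-0.003  0.    -0.   ]
(-40, 3, 38) [0.0532 0.0027 0.0007] [-0.003  0.    -0.   ]

(-37, 4.5, 38) [0.003  0.0002 0.0015] [0. 0. 0.]
(-34, 7, 38) [0.006  0.0005 0.004 ] [0. 0. 0.]
(-31, 9, 38) [0.009  0.0007 0.006 ] [0. 0. 0.]
(-28, 11, 38) [0.012  0.0009 0.008 ] [0. 0. 0.]
(-25, 14.5, 38) [0.015  0.0012 0.0115] [0. 0. 0.]
```

Call:
{"op": "move_arm", "data": {
  "rows": ".023 0 -.002 0 0 0 0; .038 .001 -.002 0 0 0 0; .047 .002 -.001 0 0 0 0; .053 .003 .001 0 0 0 0; .053 .003 .001 0 0 0 0"
}}

```text
time_s: 8.8
tcp_pos: [0.555, 0.1553, 0.1719]
eef_rot: [-2.794, -0.005, 1.648]
wrist_force: [-0.2, -0.2, -3.2]
opening: 0.149
```

```bash
python3 -c "
from path import *
where()"
```

```text
H mm [-39.    0.4   2.3] tilt [ 0.2 38.   4.6] F [-0.2 -0.2 -3.2] t 8.8
```

Call:
{"op": "move_arm", "data": {
  "rows": ".002 0 .002 0 0 0 0; .005 0 .005 0 0 0 0; .008 .001 .007 0 0 0 0; .011 .001 .009 0 0 0 0; .014 .001 .0125 0 0 0 0"
}}

```text
time_s: 9.3
tcp_pos: [0.5686, 0.1562, 0.1837]
eef_rot: [-2.792, -0.005, 1.648]
wrist_force: [0.7, 0.1, -3.2]
opening: 0.15
```

```bash
python3 -c "
from path import *
where()
rows([(-22,18,38),(-18.5,21,38),(-17.5,20.5,36),(-17,20,34),(-17,20,34)])
rows([(-16,18.5,30),(-14.5,17,25),(-13,15,20),(-11.5,12,15),(-11.5,12,15),(-10,10.5,10),(-10.5,7,5),(-11.5,3,0),(-11.5,0,0),(-11.5,0,0)],(-17,20,34))"
```

```text
H mm [-25.4   0.2  14. ] tilt [ 0.2 38.2  4.6] F [ 0.7  0.1 -3.2] t 9.3
(-22, 18, 38) [0.0034 0.0001 0.0038] [-0.003 -0.003  0.   ]
(-18.5, 21, 38) [0.0069 0.0004 0.0068] [-0.003 -0.003  0.   ]
(-17.5, 20.5, 36) [0.0072 0.0004 0.0045] [ 0.    -0.038  0.   ]
(-17, 20, 34) [0.0071 0.0004 0.0022] [ 0.003 -0.073  0.   ]
(-17, 20, 34) [0.0071 0.0004 0.0022] [ 0.003 -0.073  0.   ]

(-16, 18.5, 30) [ 0.      0.     -0.0052] [ 0.006 -0.07  -0.   ]
(-14.5, 17, 25) [ 0.0007  0.0001 -0.0115] [ 0.012 -0.157 -0.   ]
(-13, 15, 20) [ 0.0017  0.0001 -0.0183] [ 0.019 -0.244  0.   ]
(-11.5, 12, 15) [ 0.0032  0.0003 -0.0261] [ 0.026 -0.331  0.   ]
(-11.5, 12, 15) [ 0.0032  0.0003 -0.0261] [ 0.026 -0.331  0.   ]

(-10, 10.5, 10) [ 0.0019  0.0002 -0.0063] [ 0.007 -0.087  0.   ]
(-10.5, 7, 5) [ 0.0022  0.0002 -0.0145] [ 0.014 -0.174 -0.   ]
(-11.5, 3, 0) [ 0.0024  0.0002 -0.0232] [ 0.021 -0.261 -0.   ]
(-11.5, 0, 0) [ 0.0024  0.0002 -0.0262] [ 0.021 -0.261 -0.   ]
(-11.5, 0, 0) [ 0.0024  0.0002 -0.0262] [ 0.021 -0.261 -0.   ]
```

Call:
{"op": "move_arm", "data": {
  "rows": ".0035 0 .004 0 0 0 0; .007 0 .007 -.001 -.001 0 0; .007 0 .0045 0 -.036 0 0; .007 0 .002 .003 -.073 0 0; .007 0 .002 .003 -.073 0 0"
}}

```text
time_s: 9.8
tcp_pos: [0.575, 0.1562, 0.1863]
eef_rot: [-2.866, -0.002, 1.648]
wrist_force: [0.4, -0.6, -2.9]
opening: 0.142
```

Call:
{"op": "move_arm", "data": {
  "rows": "0 0 -.005 .006 -.07 0 0; .0007 0 -.0115 .012 -.157 0 0; .0017 0 -.018 .019 -.244 0 0; .003 0 -.026 .026 -.331 0 0; .003 0 -.026 .026 -.331 0 0"
}}

```text
time_s: 10.3
tcp_pos: [0.5715, 0.1554, 0.1565]
eef_rot: [3.096, -0.002, 1.649]
wrist_force: [-2.1, -0.2, -4.1]
opening: 0.149
```

```bash
python3 -c "
from path import *
where()
rows([(-10,10.5,10),(-10.5,7,5),(-11.5,3,0),(-11.5,0,0),(-11.5,0,0)])"
```

```text
H mm [-19.   -0.8   8.2] tilt [-0.  15.6  4.5] F [-2.1 -0.2 -4.1] t 10.3
(-10, 10.5, 10) [ 0.0093  0.0016 -0.003 ] [ 0.008 -0.097 -0.   ]
(-10.5, 7, 5) [ 0.0096  0.0016 -0.0113] [ 0.015 -0.184 -0.   ]
(-11.5, 3, 0) [ 0.0099  0.0016 -0.0199] [ 0.022 -0.271 -0.   ]
(-11.5, 0, 0) [ 0.0099  0.0016 -0.0229] [ 0.022 -0.271 -0.   ]
(-11.5, 0, 0) [ 0.0099  0.0016 -0.0229] [ 0.022 -0.271 -0.   ]
```

Call:
{"op": "move_arm", "data": {
  "rows": ".002 0 .001 0 0 0 0; .004 0 .002 0 0 0 0; .004 0 .002 0 0 0 0; .004 0 .002 0 0 0 0; .004 0 .002 0 0 0 0"
}}

```text
time_s: 10.8
tcp_pos: [0.584, 0.1562, 0.162]
eef_rot: [3.085, -0.002, 1.649]
wrist_force: [0.4, -0.4, -4.2]
opening: 0.15
```

```bash
python3 - <<'E'
from path import *
from cell import *
where()
c=read_camera("wrist"); cv2.imwrite("pics/w3.png",c["image"][:,:,::-1])
E
```

```text
H mm [-6.5 -1.  14.3] tilt [-0.  14.9  4.5] F [ 0.4 -0.4 -4.2] t 10.8
```

View pics/w3.png

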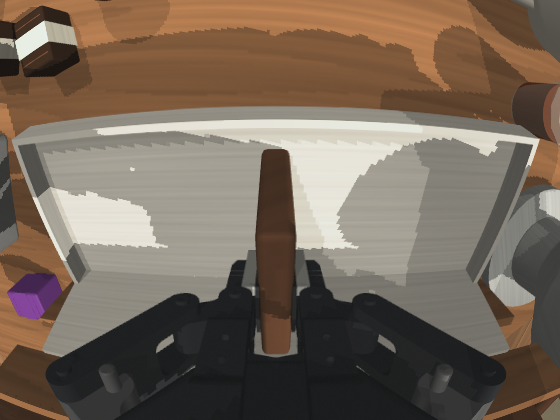

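The tray has not moved in the grip (fin at (275,200), as before), and the forces are small. Continuing down to level, slowly.

```bash
python3 -c "
from path import *
rows([(-7.5,13,12.5),(-8.5,11.5,10),(-9,10,7.5),(-9.5,9,5),(-9.5,9,5),(-10,7,3),(-11,5,1.5),(-11.5,3,0),(-11.5,2,0),(-11.5,2,0)])"
```

```text
(-7.5, 13, 12.5) [-0.0006  0.0009 -0.0035] [ 0.003 -0.042  0.   ]
(-8.5, 11.5, 10) [-0.0013  0.0009 -0.0074] [ 0.007 -0.085  0.   ]
(-9, 10, 7.5) [-0.0014  0.0009 -0.0113] [ 0.01  -0.129  0.   ]
(-9.5, 9, 5) [-0.0015  0.0009 -0.0147] [ 0.014 -0.172  0.   ]
(-9.5, 9, 5) [-0.0015  0.0009 -0.0147] [ 0.014 -0.172  0.   ]

(-10, 7, 3) [-0.0001 -0.     -0.0039] [ 0.003 -0.035  0.   ]
(-11, 5, 1.5) [-0.0007 -0.0001 -0.0073] [ 0.005 -0.061 -0.   ]
(-11.5, 3, 0) [-0.0008 -0.0001 -0.0107] [ 0.007 -0.087 -0.   ]
(-11.5, 2, 0) [-0.0008 -0.0001 -0.0117] [ 0.007 -0.087 -0.   ]
(-11.5, 2, 0) [-0.0008 -0.0001 -0.0117] [ 0.007 -0.087 -0.   ]
```

Call:
{"op": "move_arm", "data": {
  "rows": "0 0 -.0035 .003 -.042 0 0; -.001 0 -.0075 .007 -.085 0 0; -.001 0 -.011 .01 -.129 0 0; -.0015 0 -.0145 .014 -.172 0 0; -.0015 0 -.0145 .014 -.172 0 0"
}}

```text
time_s: 11.35
tcp_pos: [0.5786, 0.1559, 0.1461]
eef_rot: [2.916, -0.003, 1.65]
wrist_force: [-0.1, -0.5, -4.4]
opening: 0.146
```

Call:
{"op": "move_arm", "data": {
  "rows": "0 0 0 0 0 0 0; 0 0 0 0 0 0 0; 0 0 0 0 0 0 0; 0 0 0 0 0 0 0; 0 0 0 0 0 0 0"
}}

```text
time_s: 11.85
tcp_pos: [0.5814, 0.1561, 0.1473]
eef_rot: [2.913, -0.003, 1.649]
wrist_force: [-0.1, -0.9, -4.5]
opening: 0.149
```

```bash
python3 -c "
from path import *
where()
rows([(-10,7,3),(-11,5,1.5),(-11.5,3,0),(-11.5,2,0),(-11.5,2,0)])"
```

```text
H mm [-10.3  -0.9   9. ] tilt [0.  5.1 4.5] F [-0.1 -0.9 -4.5] t 11.85
(-10, 7, 3) [ 0.0007  0.0009 -0.0039] [ 0.002 -0.036  0.   ]
(-11, 5, 1.5) [ 0.0001  0.0009 -0.0073] [ 0.004 -0.062  0.   ]
(-11.5, 3, 0) [-0.      0.0009 -0.0107] [ 0.007 -0.088  0.   ]
(-11.5, 2, 0) [-0.      0.0009 -0.0117] [ 0.007 -0.088  0.   ]
(-11.5, 2, 0) [-0.      0.0009 -0.0117] [ 0.007 -0.088  0.   ]
```

Call:
{"op": "move_arm", "data": {
  "rows": ".0005 0 -.004 .002 -.036 0 0; 0 0 -.007 .004 -.062 0 0; 0 0 -.0105 .007 -.088 0 0; 0 0 -.012 .007 -.088 0 0; 0 0 -.012 .007 -.088 0 0"
}}

```text
time_s: 12.35
tcp_pos: [0.5806, 0.1561, 0.1349]
eef_rot: [2.827, -0.003, 1.65]
wrist_force: [0.6, 0.1, -3.3]
opening: 0.148
```

Call:
{"op": "move_arm", "data": {
  "rows": "0 0 -.001 0 0 0 0; 0 0 -.002 0 0 0 0; 0 0 -.0025 0 0 0 0; 0 0 -.0025 0 0 0 0; 0 0 -.0025 0 0 0 0"
}}

```text
time_s: 12.85
tcp_pos: [0.5811, 0.1562, 0.1335]
eef_rot: [2.825, -0.003, 1.649]
wrist_force: [-4.5, -0.6, 3.4]
opening: 0.149
```

```bash
python3 -c "
from path import *
where()"
```

```text
H mm [-11.8  -0.9  -0.1] tilt [ 0.  -0.   4.5] F [-4.5 -0.6  3.4] t 12.85
```

Call:
{"op": "move_arm", "data": {
  "rows": "0 0 0 0 0 0 .025; 0 0 0 0 0 0 .035; 0 0 0 0 0 0 .05; 0 0 0 0 0 0 .05; 0 0 0 0 0 0 .05"
}}

```text
time_s: 13.35
tcp_pos: [0.5812, 0.1561, 0.1328]
eef_rot: [2.825, -0.003, 1.65]
wrist_force: [-0.4, 0.5, -0.1]
opening: 0.583
```

Call:
{"op": "move_arm", "data": {
  "rows": "-.006 0 .018 0 0 0 .05; -.012 0 .036 0 0 0 .05; -.018 0 .054 0 0 0 .05; -.026 -.02 .08 0 0 0 .06; -.036 -.06 .11 0 0 0 .07"
}}

```text
time_s: 13.85
tcp_pos: [0.5446, 0.098, 0.2424]
eef_rot: [2.826, -0.003, 1.654]
wrist_force: [0.7, -1.5, 0.4]
opening: 0.819
```

Call:
{"op": "move_arm", "data": {
  "rows": "-.02 -.04 .01 0 .06 0 .07; -.04 -.09 .02 0 .13 0 .07; -.06 -.14 .03 0 .19 0 .07; -.075 -.18 .03 0 .25 0 .07; -.09 -.22 .03 -.025 .316 0 .07"
}}

```text
time_s: 14.35
tcp_pos: [0.4546, -0.1258, 0.2732]
eef_rot: [-3.14, -0.001, 1.647]
wrist_force: [0.3, 1.5, -0.8]
opening: 0.816
```

```bash
python3 - <<'E'
from h import *
from cell import *
s=observe(); print(s["tcp_pos"],s["eef_rot"],s["joint_pos"].round(2),s["wrist_force"].round(1),s["time_s"])
c=read_camera("top"); np.savez("t2.npz",**{k:c[k] for k in("image","camera_matrix","cam_to_world")})
cv2.imwrite("pics/t2.png",cv2.resize(c["image"][100:300,150:430,::-1],None,fx=2.85,fy=2.85,interpolation=cv2.INTER_CUBIC))
E
```

```text
[ 0.45458996 -0.12582675  0.27316412] [-3.14041606e+00 -1.35841215e-03  1.64715770e+00] [-0.41  0.16 -0.1   1.31  0.   -0.48] [ 0.3  1.5 -0.8] 14.35
```

View pics/t2.png

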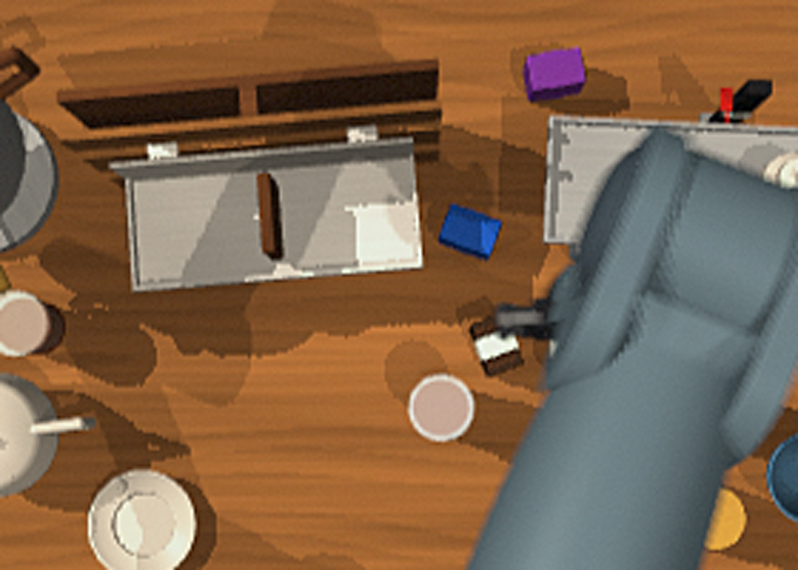

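The tray hangs level and seated: the lips are behind the top slat (white patches at (162,150) and (362,133)), and it lies parallel to the board. Next are the bricks, starting with brick 4 at (.479,-.350) for the pan.

Call:
{"op": "move_arm", "data": {
  "rows": ".005 -.045 -.02 0 0 .02 .07; .01 -.09 -.05 0 0 .04 .065; .015 -.135 -.08 0 0 .06 .065; .02 -.18 -.12 0 0 .08 .065; .024 -.224 -.153 0 0 .1 .065",
  "newtons": 60
}}

```text
time_s: 14.9
tcp_pos: [0.4775, -0.3298, 0.1325]
eef_rot: [3.142, -0.002, 1.749]
wrist_force: [0.2, 0.4, -0.1]
opening: 0.762
```

```bash
cat >> h.py <<'E'
def wray(w,px,z):
    K,T=w["camera_matrix"],w["cam_to_world"]
    u=(np.array(px,float)-[K[0,2],K[1,2]])/K[0,0]; th=np.hypot(*u); d=np.r_[u/th*np.sin(th)*[1,-1],-np.cos(th)]
    d=T[:3,:3]@d; return T[:3,3]+d*(z-T[2,3])/d[2]
def wbands(near,z=.05,rad=.06,save=None):
    "white paper bands in the wrist view: rays of the blob's pixels onto z, near a point"
    from cell import read_camera
    w=read_camera("wrist"); im=w["image"]; hsv=cv2.cvtColor(im,cv2.COLOR_RGB2HSV)
    m=((hsv[...,1]<75)&(hsv[...,2]>150)).astype(np.uint8); n,l,s,c=cv2.connectedComponentsWithStats(m)
    if save: cv2.imwrite(save,im[:,:,::-1])
    for i in range(1,n):
        if not 150<s[i,4]<9000: continue
        q=wray(w,c[i],z)
        if np.hypot(*(q[:2]-near))<rad:
            k=np.argwhere(l==i)[:,::-1]; k=k[::max(1,len(k)//400)]
            p=np.array([wray(w,a,z)[:2] for a in k]).astype(np.float32)*1000
            (cx,cy),(a,b),ang=cv2.minAreaRect(p); print("blob px",c[i].round(),"area",s[i,4],"world",round(cx/1e3,4),round(cy/1e3,4),"size",round(a),round(b),"ang",round(ang))
E
python3 - <<'E'
from h import *
from cell import *
s=observe(); print(s["tcp_pos"],s["joint_pos"].round(2))
wbands(np.array([.479,-.35]),save="pics/w4.png")
E
```

```text
[ 0.47752459 -0.32977601  0.13253478] [-0.71  0.43 -0.09  1.05  0.   -0.89]
blob px [241. 210.] area 1953 world 0.4761 -0.3549 size 26 46 ang 10
```

View pics/w4.png

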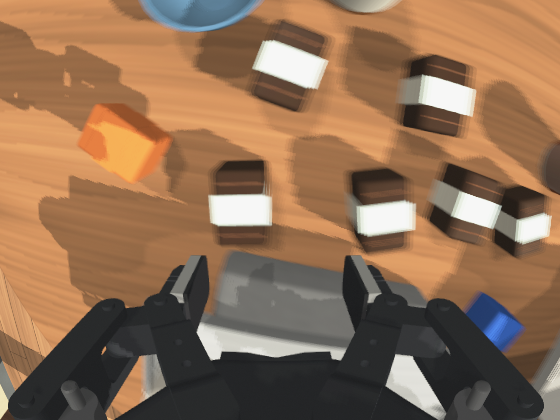

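The wrist view shows b4 below the open jaws (band at (241,210)). b1 and b2 at the right look close together, so one may have been knocked; I'll re-measure them later. Descending onto b4.

Call:
{"op": "move_arm", "data": {
  "rows": "-.002 -.003 -.03 0 0 0 .065; -.002 -.003 -.065 0 0 0 .065; -.002 -.003 -.09 0 0 0 .065; -.002 -.003 -.102 0 0 0 .065; -.002 -.003 -.102 0 0 0 .065"
}}

```text
time_s: 15.45
tcp_pos: [0.4791, -0.3441, 0.0421]
eef_rot: [3.141, 0.027, 1.743]
wrist_force: [-15.9, -8.0, 44.6]
opening: 0.761
```

Call:
{"op": "move_arm", "data": {
  "rows": "0 0 0 0 0 0 0.02; 0 0 0 0 0 0 .02; 0 0 0 0 0 0 .02; 0 0 0 0 0 0 .02; 0 0 0 0 0 0 .02"
}}

```text
time_s: 15.95
tcp_pos: [0.4818, -0.3453, 0.0489]
eef_rot: [3.135, 0.032, 1.745]
wrist_force: [-20.6, -1.8, 78.7]
opening: 0.246
```

Call:
{"op": "move_arm", "data": {
  "rows": "0 0 .04 0 0 0 0.02; 0 0 .085 0 0 0 .02; 0 0 .13 0 0 0 .02; 0 0 .16 0 0 0 .02; 0 0 .16 0 0 -.06 .02"
}}

```text
time_s: 16.45
tcp_pos: [0.4782, -0.3332, 0.1978]
eef_rot: [3.135, 0.005, 1.687]
wrist_force: [-0.2, -0.2, 0.2]
opening: 0.236
```

```bash
python3 - <<'E'
from h import *
from cell import *
print(observe()["opening"]); delta([.597,-.291,.178],tool(1.515,0,0))
E
```

```text
0.23598944401695446
shift [ 0.1188  0.0422 -0.0198] turn [ 0.005   0.0067 -0.1722]
```

The descent hit the brick top: the first call had stopped short in y, so I should have checked the measured pose before descending. I'll look again.

Call:
{"op": "move_arm", "data": {
  "rows": "0 0 0 0 0 0 .08; 0 0 0 0 0 0 .08; 0 0 -.02 0 0 .06 .08; 0 0 -.04 0 0 .06 .08; 0 0 -.04 0 0 .06 .08"
}}

```text
time_s: 16.95
tcp_pos: [0.4729, -0.3289, 0.1477]
eef_rot: [-3.136, -0.009, 1.749]
wrist_force: [-0.5, 0.7, 0.1]
opening: 0.938
```

```bash
python3 - <<'E'
from h import *
from cell import *
s=observe(); print(s["tcp_pos"],s["eef_rot"],s["wrist_force"].round(1))
wbands(np.array([.46,-.25]),rad=.25,save="pics/w5.png")
E
```

```text
[ 0.47292746 -0.32893797  0.14772695] [-3.13592365 -0.00904072  1.74935582] [-0.5  0.7  0.1]
blob px [371.  14.] area 434 world 0.3045 -0.2796 size 18 46 ang 16
blob px [290.  73.] area 1697 world 0.3687 -0.3347 size 41 23 ang 80
blob px [440. 103.] area 1203 world 0.3615 -0.2131 size 22 41 ang 3
blob px [242. 212.] area 1479 world 0.4777 -0.3524 size 25 41 ang 10
blob px [468. 212.] area 889 world 0.4444 -0.1576 size 42 23 ang 86
blob px [381. 219.] area 1252 world 0.465 -0.2401 size 23 41 ang 18
blob px [524. 229.] area 567 world 0.4483 -0.0772 size 23 41 ang 20
blob px [255. 341.] area 3915 world 0.6105 -0.3062 size 174 42 ang 87
blob px [425. 387.] area 1570 world 0.6636 -0.1135 size 119 50 ang 42
```

View pics/w5.png

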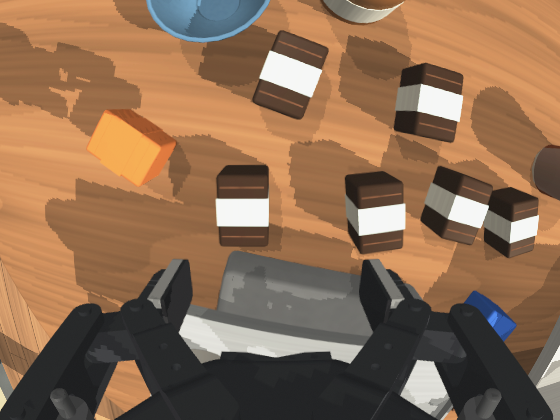

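All six bands now measure cleanly (41 mm wide), and nothing has moved: b4 is at (.4777,-.3524). The TCP was about 23 mm short in y. I'll align, check and then descend.

Call:
{"op": "move_arm", "data": {
  "rows": ".002 -.012 0 0 0 0 .07; .005 -.0235 -.02 0 0 0 .07; .005 -.0235 -.05 0 0 0 .07; .005 -.0235 -.05 0 0 0 .07; .005 -.0235 -.05 0 0 0 .07"
}}

```text
time_s: 17.5
tcp_pos: [0.4803, -0.355, 0.1023]
eef_rot: [-3.141, -0.003, 1.749]
wrist_force: [0.5, 0.2, 0.6]
opening: 0.817
```

Call:
{"op": "move_arm", "data": {
  "rows": "-.002 .002 -.03 0 0 0 .07; -.002 .002 -.06 0 0 0 .07; -.002 .002 -.075 0 0 0 .07; -.002 .002 -.084 0 0 0 .07; -.002 .002 -.084 0 0 0 .07"
}}

```text
time_s: 18.0
tcp_pos: [0.4787, -0.3529, 0.0183]
eef_rot: [-3.141, -0.002, 1.749]
wrist_force: [-0.1, 0.1, 0.1]
opening: 0.821
```

Call:
{"op": "move_arm", "data": {
  "rows": "0 0 0 0 0 0 0.02; 0 0 0 0 0 0 .02; 0 0 0 0 0 0 .02; 0 0 0 0 0 0 .02; 0 0 0 0 0 0 .02"
}}

```text
time_s: 18.5
tcp_pos: [0.4797, -0.3538, 0.0197]
eef_rot: [3.14, 0.0, 1.749]
wrist_force: [-0.1, 1.1, 6.0]
opening: 0.46
```

Call:
{"op": "move_arm", "data": {
  "rows": "0 0 .04 0 0 0 .02; 0 0 .08 0 0 0 .02; 0 0 .12 0 0 0 .02; 0 0 .16 0 0 0 .02; 0 0 .16 0 0 0 .02"
}}

```text
time_s: 19.0
tcp_pos: [0.4812, -0.3552, 0.1846]
eef_rot: [3.135, 0.006, 1.749]
wrist_force: [0.7, -0.9, -1.4]
opening: 0.456
```

Call:
{"op": "move_arm", "data": {
  "rows": ".03 .016 0 0 0 -.06 .02; .06 .032 0 0 0 -.12 .02; .09 .048 0 0 0 -.18 .02; .117 .063 0 0 0 -.234 .02; .117 .063 0 0 0 -.234 .02"
}}

```text
time_s: 19.5
tcp_pos: [0.5978, -0.2869, 0.1762]
eef_rot: [-3.141, -0.004, 1.518]
wrist_force: [0.2, 0.0, -1.2]
opening: 0.458
```

```bash
python3 - <<'E'
from h import *
from cell import *
delta([.597,-.291,.117],tool(1.515,0,0)); print(observe()["joint_pos"].round(2))
E
```

```text
shift [-0.0008 -0.0041 -0.0592] turn [-0.0044 -0.0004 -0.0035]
[-0.54  0.58  0.27  1.26  0.   -0.49]
```

Call:
{"op": "move_arm", "data": {
  "rows": "0 -.003 -.03 0 0 0 .02; 0 -.003 -.05 0 0 0 .02; 0 -.003 -.056 0 0 0 .02; 0 -.003 -.059 0 0 0 .02; 0 -.003 -.059 0 0 0 .02"
}}

```text
time_s: 20.0
tcp_pos: [0.5949, -0.2928, 0.1192]
eef_rot: [-3.141, -0.003, 1.514]
wrist_force: [-0.2, 0.9, 0.5]
opening: 0.46
```

Call:
{"op": "move_arm", "data": {
  "rows": "0 0 0 0 0 0 .048; 0 0 0 0 0 0 .048; 0 0 0 0 0 0 .048; 0 0 0.01 0 0 0 .048; 0 0 .04 0 0 0 .048"
}}

```text
time_s: 20.5
tcp_pos: [0.5935, -0.2915, 0.1567]
eef_rot: [-3.136, -0.006, 1.515]
wrist_force: [0.1, 0.7, 0.3]
opening: 0.561
```

Call:
{"op": "move_arm", "data": {
  "rows": "0 0 .03 0 0 0 .05; -.03 .01 .06 0 0 0 .06; -.06 .02 .06 0 0 .1 .07; -.09 .04 .04 0 0 .2 .07; -.09 .04 .04 0 0 .2 .07"
}}

```text
time_s: 21.0
tcp_pos: [0.4946, -0.2454, 0.1927]
eef_rot: [-3.125, -0.017, 1.715]
wrist_force: [-0.9, 0.1, -1.1]
opening: 0.818
```

```bash
python3 - <<'E'
from h import *
from cell import *
delta([.465,-.2401,.10],tool(1.571+.31,0,0)); print(observe()["tcp_pos"])
wbands(np.array([.55,-.28]),z=.14,rad=.12,save="pics/w6.png")
c=read_camera("scene"); np.savez("s1.npz",**{k:c[k] for k in("image","camera_matrix","cam_to_world")})
cv2.imwrite("pics/s1.png",cv2.resize(c["image"][160:260,130:240,::-1],None,fx=6,fy=6,interpolation=cv2.INTER_CUBIC))
E
```

```text
shift [-0.0296  0.0053 -0.0927] turn [-0.0125 -0.0196  0.1656]
[ 0.49458996 -0.24544409  0.19272178]
blob px [281. 167.] area 1215 world 0.4525 -0.2457 size 16 29 ang 17
blob px [126. 263.] area 3092 world 0.5467 -0.3435 size 78 53 ang 87
blob px [103. 303.] area 222 world 0.5753 -0.3689 size 14 61 ang 23
```

View pics/s1.png

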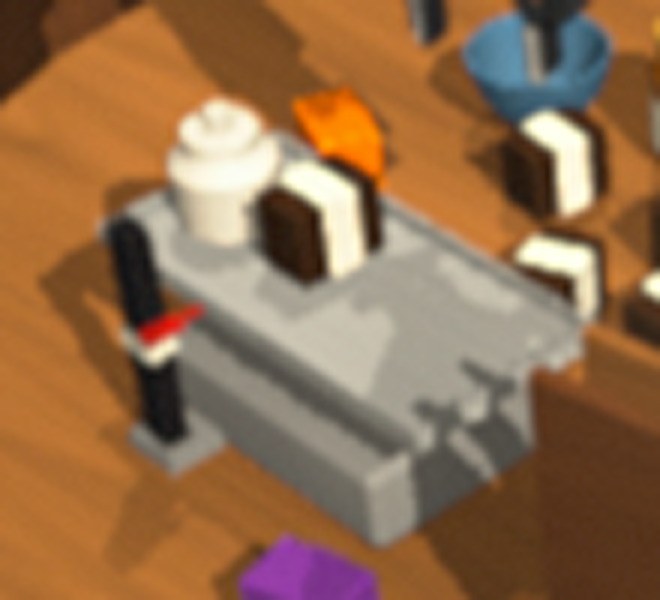

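The scene crop shows b4 standing on the pan. The red pointer (about (165,325)) is still at the upper edge of the white band (about (150,345)), so roughly one more brick is needed. Next is b3.

Call:
{"op": "move_arm", "data": {
  "rows": "-.015 .003 -.02 0 0 .08 .07; -.03 .005 -.05 0 0 .166 .07; -.03 .005 -.093 0 0 .166 .07; -.03 .005 -.093 0 0 .166 .07; -.03 .005 -.093 0 0 .166 .07"
}}

```text
time_s: 21.6
tcp_pos: [0.4771, -0.2487, 0.1072]
eef_rot: [3.141, -0.001, 1.88]
wrist_force: [0.1, 0.1, 0.2]
opening: 0.821
```

```bash
python3 - <<'E'
from h import *
delta([.465,-.2401,.018],tool(1.571+.31,0,0))
wbands(np.array([.465,-.24]),rad=.14)
E
```

```text
shift [-0.0121  0.0086 -0.0892] turn [-0.0015 -0.      0.0008]
blob px [200.  32.] area 2667 world 0.37 -0.3299 size 51 24 ang 77
blob px [383.  77.] area 2150 world 0.3617 -0.2132 size 23 41 ang 4
blob px [291. 215.] area 2105 world 0.4651 -0.2401 size 22 41 ang 18
blob px [411. 221.] area 1636 world 0.4446 -0.1581 size 41 23 ang 86
```

Call:
{"op": "move_arm", "data": {
  "rows": "-.012 .0085 -.01 0 0 0 .07; -.012 .0085 -.04 0 0 0 .07; -.012 .0085 -.07 0 0 0 .07; -.012 .0085 -.089 0 0 0 .07; -.012 .0085 -.089 0 0 0 .07"
}}

```text
time_s: 22.15
tcp_pos: [0.4644, -0.2397, 0.017]
eef_rot: [-3.141, -0.002, 1.881]
wrist_force: [-0.2, -0.0, 0.4]
opening: 0.819
```

Call:
{"op": "move_arm", "data": {
  "rows": "0 0 0 0 0 0 0.02; 0 0 0 0 0 0 .02; 0 0 0 0 0 0 .02; 0 0 0 0 0 0 .02; 0 0 0 0 0 0 .02"
}}

```text
time_s: 22.65
tcp_pos: [0.4658, -0.2407, 0.0194]
eef_rot: [3.139, 0.002, 1.881]
wrist_force: [0.0, -0.2, 5.5]
opening: 0.464
```

Call:
{"op": "move_arm", "data": {
  "rows": "0 0 .04 0 0 0 .02; 0 0 .08 0 0 0 .02; 0 0 .12 0 0 0 .02; 0 0 .16 0 0 0 .02; 0 0 .16 0 0 0 .02"
}}

```text
time_s: 23.15
tcp_pos: [0.4671, -0.2416, 0.184]
eef_rot: [3.134, 0.007, 1.881]
wrist_force: [0.9, -1.1, -1.0]
opening: 0.46
```

Call:
{"op": "move_arm", "data": {
  "rows": ".034 .003 0 0 0 -.09 .02; .068 .006 0 0 0 -.18 .02; .102 .01 0 0 0 -.27 .02; .135 .014 0 0 0 -.366 .02; .135 .014 0 0 0 -.366 .02"
}}

```text
time_s: 23.65
tcp_pos: [0.6017, -0.2243, 0.1757]
eef_rot: [3.141, -0.003, 1.516]
wrist_force: [-0.4, 0.6, -1.8]
opening: 0.459
```

```bash
python3 - <<'E'
from h import *
from cell import *
print(observe()["opening"]);delta([.600,-.226,.108],tool(1.515,0,0))
E
```

```text
0.4588435499282786
shift [-0.0017 -0.0017 -0.0677] turn [-0.0029  0.0012 -0.0012]
```

Call:
{"op": "move_arm", "data": {
  "rows": "-.002 -.002 -.035 0 0 0 .02; -.002 -.002 -.058 0 0 0 .02; -.002 -.002 -.065 0 0 0 .02; -.002 -.002 -.068 0 0 0 .02; -.002 -.002 -.068 0 0 0 .02"
}}

```text
time_s: 24.15
tcp_pos: [0.5961, -0.2272, 0.1096]
eef_rot: [-3.141, -0.002, 1.515]
wrist_force: [-1.8, 1.2, 1.5]
opening: 0.455
```

Call:
{"op": "move_arm", "data": {
  "rows": "0 0 0 0 0 0 .048; 0 0 0 0 0 0 .048; 0 0 0 0 0 0 .048; 0 0 0.01 0 0 0 .048; 0 0 .04 0 0 0 .048"
}}

```text
time_s: 24.65
tcp_pos: [0.5943, -0.2261, 0.1468]
eef_rot: [-3.135, -0.005, 1.515]
wrist_force: [0.0, 0.3, -0.7]
opening: 0.561
```

Call:
{"op": "move_arm", "data": {
  "rows": "0 0 .03 0 0 0 .05; -.04 .015 .04 0 0 0 .06; -.08 .03 .04 0 0 0 .07; -.12 .05 .03 0 0 0 .07; -.12 .05 .03 0 0 0 .07"
}}

```text
time_s: 25.15
tcp_pos: [0.4653, -0.1712, 0.1747]
eef_rot: [-3.125, -0.01, 1.515]
wrist_force: [-0.1, -0.3, -0.7]
opening: 0.825
```

```bash
python3 - <<'E'
from h import *
from cell import *
delta([.4445,-.158,.10],tool(1.50,0,0)); print(observe()["tcp_pos"])
wbands(np.array([.44,-.15]),rad=.13)
c=read_camera("scene"); np.savez("s2.npz",**{k:c[k] for k in("image","camera_matrix","cam_to_world")})
a=[cv2.resize(np.load(f"{n}.npz")["image"][188:245,140:190,::-1],None,fx=8,fy=8,interpolation=cv2.INTER_CUBIC) for n in ("s1","s2")]
cv2.imwrite("pics/s2.png",np.hstack(a))
E
```

```text
shift [-0.0208  0.0132 -0.0747] turn [-0.0109 -0.0156 -0.015 ]
[ 0.46534881 -0.1711761   0.17470937]
blob px [216.  85.] area 1516 world 0.3627 -0.2119 size 25 45 ang 0
blob px [378. 179.] area 1181 world 0.4495 -0.0778 size 24 42 ang 20
blob px [287. 179.] area 1358 world 0.4454 -0.1578 size 41 24 ang 85
```

View pics/s2.png

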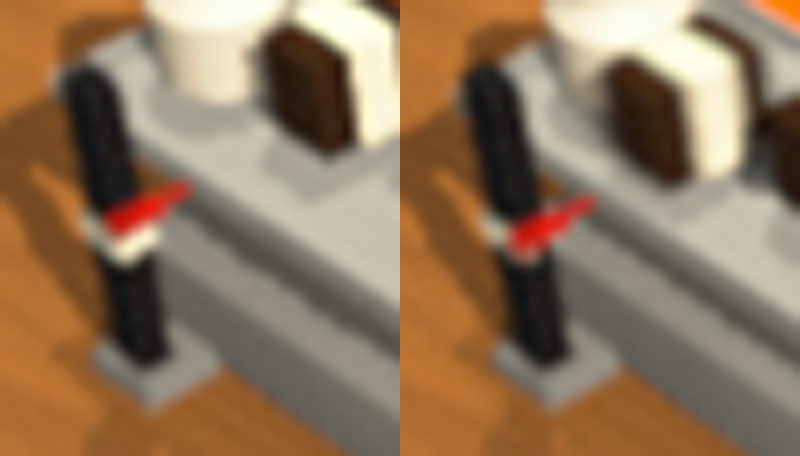

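The pointer has dropped to the level of the band, but this view is too coarse (4 mm per pixel). I'll find a wrist-camera pose that sees the post close up.

```bash
python3 - <<'E'
from h import *
from cell import *
s=observe(); c=read_camera("wrist"); T=c["cam_to_world"]; Rl=R.from_euler("xyz",s["eef_rot"])
Rc=Rl.inv()*R.from_matrix(T[:3,:3]); oc=Rl.inv().apply(T[:3,3]-s["tcp_pos"])
print(s["tcp_pos"],oc.round(4),Rc.as_matrix().round(3).tolist()); np.savez("wc.npz",R=Rc.as_matrix(),o=oc)
K=c["camera_matrix"]
def pr(p,tp,r):
    q=(r*Rc).inv().apply(p-(tp+r.apply(oc))); d=q/np.linalg.norm(q); th=np.arccos(-d[2]); u=np.array([d[0],-d[1]])/np.hypot(d[0],d[1])
    return (K[:2,2]+K[0,0]*th*u).round(),round(np.linalg.norm(q),3)
post=np.array([.694,-.331,.12])
for tp in ([.55,-.2,.22],[.52,-.25,.25],[.6,-.2,.25],[.5,-.33,.25]):
  for yaw in (1.5,.7,0,-.7,-1.5):
    for lean in (0,.4):
        d=np.arctan2(*(post-tp)[[1,0]]); print(tp,yaw,lean,*pr(post,np.array(tp),tool(yaw,lean,d)))
E
```

```text
[ 0.47454016 -0.17609795  0.17881333] [ 0.0009 -0.0751 -0.1421] [[1.0, -0.001, -0.001], [-0.001, -0.957, -0.29], [-0.0, 0.29, -0.957]]
[0.55, -0.2, 0.22] 1.5 0 [157. 350.] 0.354
[0.55, -0.2, 0.22] 1.5 0.4 [197. 285.] 0.372
[0.55, -0.2, 0.22] 0.7 0 [298. 383.] 0.362
[0.55, -0.2, 0.22] 0.7 0.4 [291. 308.] 0.377
[0.55, -0.2, 0.22] 0 0 [416. 332.] 0.349
[0.55, -0.2, 0.22] 0 0.4 [368. 272.] 0.368
[0.55, -0.2, 0.22] -0.7 0 [486. 217.] 0.321
[0.55, -0.2, 0.22] -0.7 0.4 [409. 195.] 0.349
[0.55, -0.2, 0.22] -1.5 0 [449.  49.] 0.286
[0.55, -0.2, 0.22] -1.5 0.4 [379.  92.] 0.327
[0.52, -0.25, 0.25] 1.5 0 [213. 354.] 0.379
[0.52, -0.25, 0.25] 1.5 0.4 [236. 280.] 0.391
[0.52, -0.25, 0.25] 0.7 0 [347. 350.] 0.377
[0.52, -0.25, 0.25] 0.7 0.4 [319. 277.] 0.39
[0.52, -0.25, 0.25] 0 0 [440. 274.] 0.358
[0.52, -0.25, 0.25] 0 0.4 [374. 229.] 0.378
[0.52, -0.25, 0.25] -0.7 0 [469. 149.] 0.33
[0.52, -0.25, 0.25] -0.7 0.4 [387. 154.] 0.36
[0.52, -0.25, 0.25] -1.5 0 [383.  11.] 0.302
[0.52, -0.25, 0.25] -1.5 0.4 [334.  79.] 0.344
[0.6, -0.2, 0.25] 1.5 0 [154. 295.] 0.348
[0.6, -0.2, 0.25] 1.5 0.4 [206. 241.] 0.361
[0.6, -0.2, 0.25] 0.7 0 [263. 343.] 0.36
[0.6, -0.2, 0.25] 0.7 0.4 [268. 270.] 0.368
[0.6, -0.2, 0.25] 0 0 [363. 319.] 0.354
[0.6, -0.2, 0.25] 0 0.4 [326. 255.] 0.364
[0.6, -0.2, 0.25] -0.7 0 [433. 238.] 0.334
[0.6, -0.2, 0.25] -0.7 0.4 [363. 208.] 0.352
[0.6, -0.2, 0.25] -1.5 0 [429. 108.] 0.305
[0.6, -0.2, 0.25] -1.5 0.4 [357. 137.] 0.336
[0.5, -0.33, 0.25] 1.5 0 [285. 364.] 0.383
[0.5, -0.33, 0.25] 1.5 0.4 [281. 287.] 0.394
[0.5, -0.33, 0.25] 0.7 0 [411. 312.] 0.369
[0.5, -0.33, 0.25] 0.7 0.4 [358. 253.] 0.385
[0.5, -0.33, 0.25] 0 0 [470. 201.] 0.342
[0.5, -0.33, 0.25] 0 0.4 [390. 184.] 0.368
[0.5, -0.33, 0.25] -0.7 0 [441.  66.] 0.314
[0.5, -0.33, 0.25] -0.7 0.4 [368. 107.] 0.351
[0.5, -0.33, 0.25] -1.5 0 [292. -22.] 0.297
[0.5, -0.33, 0.25] -1.5 0.4 [284.  61.] 0.342
```

Call:
{"op": "move_arm", "data": {
  "rows": ".03 -.005 .02 -.06 -.04 0 .02; .06 -.01 .04 -.12 -.085 0 .01; .09 -.016 .06 -.18 -.13 0 0; .126 -.024 .071 -.24 -.17 0 0; .126 -.024 .071 -.285 -.204 0 0"
}}

```text
time_s: 25.8
tcp_pos: [0.6106, -0.2031, 0.255]
eef_rot: [2.903, 0.273, 1.482]
wrist_force: [-0.0, -0.8, -0.4]
opening: 0.0
```

Call:
{"op": "move_arm", "data": {
  "rows": "0 0 0 0 0 0 0; 0 0 0 0 0 0 0; 0 0 0 0 0 0 0; 0 0 0 0 0 0 0; 0 0 0 0 0 0 0"
}}

```text
time_s: 26.3
tcp_pos: [0.6024, -0.2017, 0.2499]
eef_rot: [2.917, 0.268, 1.484]
wrist_force: [1.0, 0.1, -0.5]
opening: 0.004
```

```bash
python3 - <<'E'
from h import *
from cell import *
print(observe()["tcp_pos"],observe()["eef_rot"])
c=read_camera("wrist"); np.savez("wp1.npz",**{k:c[k] for k in("image","camera_matrix","cam_to_world")})
im=c["image"]; hsv=cv2.cvtColor(im,cv2.COLOR_RGB2HSV); m=((hsv[...,0]<6)|(hsv[...,0]>174))&(hsv[...,1]>190)&(hsv[...,2]>140)
n,l,s,q=cv2.connectedComponentsWithStats(m.astype(np.uint8)); print([(s[i].tolist(),q[i].round(1).tolist()) for i in range(1,n) if s[i,4]>8])
a=im[160:340,60:300,::-1]; cv2.imwrite("pics/wp1.png",cv2.resize(a,None,fx=3.3,fy=3.3,interpolation=cv2.INTER_CUBIC))
E
```

```text
[ 0.60243521 -0.20167239  0.24991239] [2.91716813 0.26812832 1.48375274]
[]
```

View pics/wp1.png

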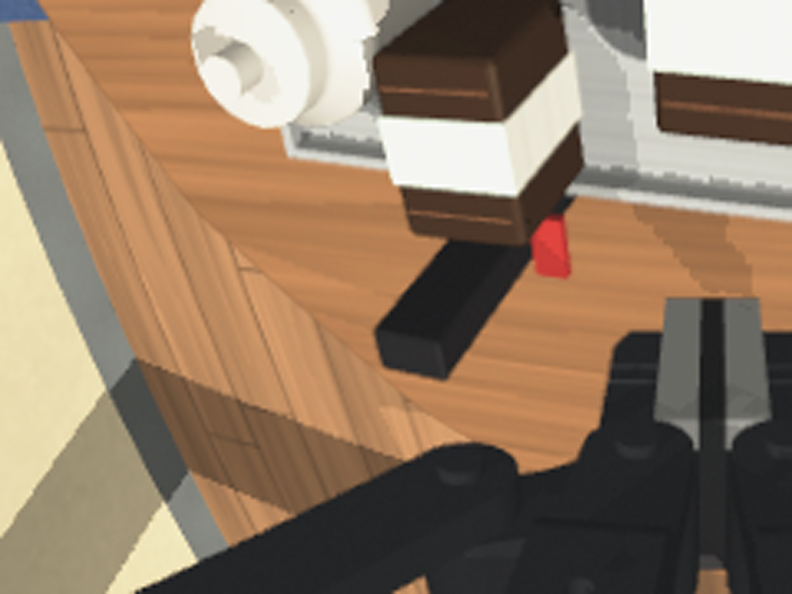

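The wrist view shows the red pointer (550,245) beside the post. The brick hides the band, so I'll triangulate the pointer and take the band height from the scene rays.

```bash
python3 - <<'E'
from h import *
w=dict(np.load("wp1.npz")); s2=dict(np.load("s2.npz")); s1=dict(np.load("s1.npz"))
C=lambda x,y:(60+x/3.3,160+y/3.3)
q=[C(378,118),C(503,122),C(520,195),C(398,185)]
for z in (.134,.138,.142,.146,.150):
    p=np.array([wray(w,a,z) for a in q]); print("b4 band z",z,p.mean(0).round(4)[:2],"width",np.linalg.norm(p[0]-p[1]).round(4),np.linalg.norm(p[2]-p[3]).round(4))
for z in (.15,.16,.17): print("post top",z,wray(w,C(375,330),z).round(4),wray(w,C(443,380),z).round(4))
for h in (.07,.08,.09,.1,.11,.12): print("ptr",h,"w end",wray(w,C(555,276),h).round(4)[:2],"s2 left end",ray(s2,(140+113/8,188+245/8),h).round(4)[:2],"s1",ray(s1,(140+107/8,188+228/8),h).round(4)[:2])
T=s2["cam_to_world"];K=s2["camera_matrix"]
def proj(p):
    q=T[:3,:3].T@(np.array(p)-T[:3,3]); return np.array([K[0,2]+K[0,0]*q[0]/-q[2],K[1,2]-K[1,1]*q[1]/-q[2]])
for z in (0,.08,.1,.12,.16): print(z,((proj((.694,-.331,z))-[140,188])*8).round(1))
for n,im in(("s1",s1["image"]),("s2",s2["image"])):
    print(n); print(*[" ".join("%3d,%3d,%3d"%tuple(im[r,c]) for c in range(149,163)) for r in range(210,224)],sep="\n")
E
```

```text
b4 band z 0.134 [ 0.6384 -0.3143] width 0.0418 0.0414
b4 band z 0.138 [ 0.636  -0.3116] width 0.041 0.0407
b4 band z 0.142 [ 0.6336 -0.309 ] width 0.0403 0.04
b4 band z 0.146 [ 0.6313 -0.3063] width 0.0396 0.0393
b4 band z 0.15 [ 0.6289 -0.3037] width 0.0389 0.0386
post top 0.15 [ 0.6946 -0.3463  0.15  ] [ 0.7114 -0.3254  0.15  ]
post top 0.16 [ 0.6857 -0.3377  0.16  ] [ 0.7017 -0.3178  0.16  ]
post top 0.17 [ 0.6768 -0.3291  0.17  ] [ 0.692  -0.3101  0.17  ]
ptr 0.07 w end [ 0.7256 -0.3217] s2 left end [ 0.6998 -0.332 ] s1 [ 0.6939 -0.3431]
ptr 0.08 w end [ 0.7181 -0.3162] s2 left end [ 0.707  -0.3208] s1 [ 0.7012 -0.3318]
ptr 0.09 w end [ 0.7105 -0.3108] s2 left end [ 0.7142 -0.3096] s1 [ 0.7084 -0.3205]
ptr 0.1 w end [ 0.703  -0.3053] s2 left end [ 0.7214 -0.2985] s1 [ 0.7157 -0.3092]
ptr 0.11 w end [ 0.6954 -0.2998] s2 left end [ 0.7286 -0.2873] s1 [ 0.7229 -0.298 ]
ptr 0.12 w end [ 0.6879 -0.2944] s2 left end [ 0.7357 -0.2762] s1 [ 0.7302 -0.2867]
0 [150.3 365.9]
0.08 [121.8 220.5]
0.1 [114.4 182.7]
0.12 [106.8 144.2]
0.16 [91.4 65.3]
s1
 99, 63, 32  54, 36, 24  23, 21, 21  20, 
[... 3965 characters left out ...]
,119 143,137,125 144,139,126
119, 73, 32 117, 72, 33  94, 58, 30  56, 41, 28  60, 53, 46  95, 72, 61 123, 81, 67 121, 92, 78  80, 65, 54  51, 47, 43  83, 81, 74 112,109,100 127,122,111 138,131,120
121, 74, 34 119, 74, 34 106, 65, 30  64, 39, 20  32, 30, 27  39, 36, 33  56, 43, 37  57, 49, 43  40, 38, 35  36, 34, 33  68, 67, 62  98, 93, 85 111,107, 97 121,116,105
120, 74, 37 121, 76, 33 115, 71, 32  78, 50, 27  32, 23, 19  17, 17, 18  23, 21, 22  28, 27, 28  24, 22, 21  35, 31, 31  63, 61, 56  92, 87, 79 103, 99, 90 109,104, 94
116, 72, 34 120, 76, 33 119, 75, 35  87, 55, 29  46, 31, 24  22, 21, 19  25, 23, 23  30, 29, 27  30, 27, 27  31, 30, 29  58, 55, 50  91, 87, 80 102, 99, 89 103, 99, 91
```

Triangulation puts the pointer about 12 mm above the band centre: sink is about 24–28 mm, from both the pointer and the brick-top height. A third brick is needed. b4 was also knocked about 40 mm in +x on the pan, but it still stands on it clear of the caddy. Going for b2.

Call:
{"op": "move_arm", "data": {
  "rows": "-.02 .01 -.01 .07 .05 0 .03; -.06 .02 -.03 .15 .11 0 .05; -.1 .03 -.06 .22 .157 0 .07; -.13 .04 -.1 .285 .204 .015 .07; -.13 .04 -.1 .285 .204 .015 .07"
}}

```text
time_s: 26.85
tcp_pos: [0.4661, -0.1596, 0.145]
eef_rot: [-3.131, -0.01, 1.527]
wrist_force: [-0.6, -0.1, -0.9]
opening: 0.816
```

```bash
python3 - <<'E'
from h import *
delta([.4445,-.158,.10],tool(1.50,0,0))
wbands(np.array([.42,-.17]),rad=.2)
E
```

```text
shift [-0.0216  0.0016 -0.045 ] turn [-0.0103 -0.0103 -0.0268]
blob px [127.  17.] area 1033 world 0.3055 -0.2742 size 25 65 ang 14
blob px [466. 101.] area 6115 world 0.3793 0.0057 size 82 77 ang 63
blob px [197.  79.] area 1875 world 0.3622 -0.2103 size 24 47 ang 0
blob px [ 73. 110.] area 1690 world 0.3718 -0.3213 size 69 23 ang 80
blob px [377. 186.] area 1436 world 0.4491 -0.0774 size 23 41 ang 20
blob px [274. 185.] area 1667 world 0.445 -0.1576 size 41 23 ang 87
blob px [259. 345.] area 1887 world 0.5986 -0.176 size 128 23 ang 86
```

Call:
{"op": "move_arm", "data": {
  "rows": "-.015 0 0 0 0 -.02 .07; -.028 0 -.03 0 0 -.02 .07; -.028 0 -.045 0 0 -.02 .07; -.028 0 -.045 0 0 -.02 .07; -.028 0 -.045 0 0 -.02 .07"
}}

```text
time_s: 27.4
tcp_pos: [0.4466, -0.1619, 0.1066]
eef_rot: [3.137, -0.002, 1.51]
wrist_force: [0.1, -0.2, 0.5]
opening: 0.819
```

Call:
{"op": "move_arm", "data": {
  "rows": "-.002 .004 -.02 0 0 0 .07; -.002 .004 -.05 0 0 0 .07; -.002 .004 -.075 0 0 0 .07; -.002 .004 -.089 0 0 0 .07; -.002 .004 -.089 0 0 0 .07"
}}

```text
time_s: 27.9
tcp_pos: [0.4431, -0.1572, 0.0157]
eef_rot: [3.14, -0.004, 1.51]
wrist_force: [-0.6, 0.3, -0.7]
opening: 0.823
```

Call:
{"op": "move_arm", "data": {
  "rows": "0 0 0 0 0 0 0.02; 0 0 0 0 0 0 .02; 0 0 0 0 0 0 .02; 0 0 0 0 0 0 .02; 0 0 0 0 0 0 .02"
}}

```text
time_s: 28.4
tcp_pos: [0.4445, -0.1582, 0.0177]
eef_rot: [3.136, -0.002, 1.509]
wrist_force: [0.9, 0.6, 6.5]
opening: 0.456
```

Call:
{"op": "move_arm", "data": {
  "rows": "0 0 .04 0 0 0 .02; 0 0 .08 0 0 0 .02; 0 0 .12 0 0 0 .02; 0 0 .16 0 0 0 .02; 0 0 .16 0 0 0 .02"
}}

```text
time_s: 28.9
tcp_pos: [0.4461, -0.159, 0.182]
eef_rot: [3.13, 0.0, 1.509]
wrist_force: [1.2, -0.2, -1.4]
opening: 0.459
```

Call:
{"op": "move_arm", "data": {
  "rows": ".04 0 0 0 0 0 .02; .08 0 0 0 0 0 .02; .12 -.001 0 0 0 0 .02; .157 -.003 0 0 0 0 .02; .157 -.003 0 0 0 0 .02"
}}

```text
time_s: 29.4
tcp_pos: [0.603, -0.1602, 0.1739]
eef_rot: [3.139, -0.004, 1.511]
wrist_force: [-0.4, -0.0, -1.4]
opening: 0.457
```

```bash
python3 - <<'E'
from h import *
from cell import *
print(observe()["opening"]);delta([.600,-.161,.100],tool(1.515,0,0))
E
```

```text
0.4574785991273231
shift [-0.003  -0.0008 -0.0739] turn [-0.0043  0.0029  0.0041]
```

Call:
{"op": "move_arm", "data": {
  "rows": "-.003 0 -.035 0 0 0 .02; -.003 0 -.06 0 0 0 .02; -.003 0 -.067 0 0 0 .02; -.003 0 -.071 0 0 0 .02; -.003 0 -.071 0 0 0 .02"
}}

```text
time_s: 29.9
tcp_pos: [0.5961, -0.1602, 0.1054]
eef_rot: [3.14, -0.004, 1.509]
wrist_force: [-0.9, -0.1, 0.2]
opening: 0.46
```

Call:
{"op": "move_arm", "data": {
  "rows": "0 0 0 0 0 0 .048; 0 0 0 0 0 0 .048; 0 0 0 0 0 0 .048; 0 0 0.01 0 0 0 .048; 0 0 .04 0 0 0 .048"
}}

```text
time_s: 30.4
tcp_pos: [0.5942, -0.1593, 0.143]
eef_rot: [-3.137, -0.006, 1.509]
wrist_force: [-0.5, 0.2, 0.6]
opening: 0.563
```

Call:
{"op": "move_arm", "data": {
  "rows": "0 0 .04 0 0 0 .05; -.04 -.01 .06 0 0 0 .06; -.08 -.02 .06 0 0 0 .07; -.12 -.03 .04 0 0 0.05 .07; -.12 -.03 .04 0 0 .1 .07"
}}

```text
time_s: 30.9
tcp_pos: [0.4664, -0.1872, 0.1807]
eef_rot: [-3.13, -0.011, 1.608]
wrist_force: [-0.7, 0.9, -0.7]
opening: 0.819
```

```bash
python3 - <<'E'
from h import *
from cell import *
delta([.362,-.2125,.10],tool(1.60,0,0)); print(observe()["wrist_force"].round(1))
wbands(np.array([.40,-.2]),rad=.2)
c=read_camera("scene"); np.savez("s3.npz",**{k:c[k] for k in("image","camera_matrix","cam_to_world")})
def ptr(im):
    f=im[205:235,150:165].astype(float); m=f[...,0]-np.maximum(f[...,1],f[...,2])*1.9+10; m=np.clip(m,0,None)*(f[...,0]>90)
    return [(150+j,round((m[:,j]*np.arange(205,235)).sum()/m[:,j].sum(),2)) for j in range(4,14) if m[:,j].sum()>80]
for n in("s1","s2","s3"): print(n,ptr(np.load(n+".npz")["image"]))
im=c["image"]; print(*[" ".join("%3d,%3d,%3d"%tuple(im[r,k]) for k in range(149,163)) for r in range(212,225)],sep="\n")
E
```

```text
shift [-0.1044 -0.0253 -0.0807] turn [-0.0106 -0.0122 -0.0084]
[-0.7  0.9 -0.7]
blob px [184.  14.] area 735 world 0.3056 -0.2714 size 21 53 ang 21
blob px [245.  78.] area 1396 world 0.3626 -0.2138 size 24 42 ang 3
blob px [121.  93.] area 1535 world 0.3719 -0.3257 size 61 25 ang 80
blob px [394. 186.] area 1033 world 0.4488 -0.0774 size 23 41 ang 21
blob px [264. 318.] area 2406 world 0.6079 -0.1877 size 157 68 ang 87
s1 [(154, np.float64(215.01)), (155, np.float64(214.74)), (156, np.float64(214.32)), (157, np.float64(213.73)), (158, np.float64(213.4)), (159, np.float64(213.11)), (160, np.float64(212.58)), (161, np.float64(211.87)), (162, np.float64(211.51))]
s2 [(154, np.float64(217.09)), (155, np.float64(216.9)), (156, np.float64(216.5)), (157, np.float64(216.26)), (158, np.float64(215.87)), (159, np.float64(215.26)), (160, np.float64(214.84)), (161, np.float64(213.78)), (162, np.float64(213.46))]
s3 [(154, np.float64(219.82)), (155, np.float64(220.05)), (156, np.float64(219.78)), (157, np.float64(219.37)), (158, np.float64(218.64)), (159, np.float64(217.88)), (160, np.float64(21
[... 1517 characters left out ...]
, 96 126,122,111 139,135,122
119, 72, 30 120, 74, 33 106, 65, 31  62, 39, 20  41, 21, 18  83, 19, 16 122, 22, 17 118, 24, 19  94, 25, 22  64, 36, 32  70, 69, 63  94, 94, 86 110,108, 97 122,118,106
119, 74, 33 123, 76, 34 116, 72, 32  76, 49, 24  32, 27, 22  34, 19, 18  65, 28, 26  58, 28, 27  39, 27, 27  34, 34, 33  61, 62, 57  92, 89, 79 104,100, 92 108,103, 93
116, 73, 33 121, 76, 35 119, 75, 34  87, 55, 28  40, 29, 18  19, 19, 20  30, 27, 29  29, 26, 26  27, 26, 26  32, 29, 30  55, 52, 49  88, 85, 78 103, 99, 91 104,100, 91
115, 72, 33 116, 73, 31 116, 72, 32  92, 58, 29  50, 34, 22  24, 19, 21  21, 23, 23  27, 25, 24  30, 29, 28  29, 27, 25  50, 48, 45  85, 82, 74 102, 99, 90 104,100, 92
```

Three bricks rest on the pan. The pointer now overlays the band near its middle: corrected for parallax it is about 0.3 px from centre, a sink of roughly 32–35 mm, and the caddy range gives at least 33. Now I'll stow b5, b6 and b1 in the tray, starting with b5.

Call:
{"op": "move_arm", "data": {
  "rows": "-.03 -.006 0 0 0 .005 .07; -.06 -.012 -.02 0 0 .01 .07; -.09 -.018 -.05 0 0 .012 .07; -.112 -.023 -.075 0 0 .012 .07; -.112 -.023 -.075 0 0 .012 .07"
}}

```text
time_s: 31.5
tcp_pos: [0.3615, -0.212, 0.108]
eef_rot: [-3.139, -0.007, 1.619]
wrist_force: [0.4, 0.4, -0.2]
opening: 0.818
```

Call:
{"op": "move_arm", "data": {
  "rows": "0 0 0 0 0 0 .07; 0 0 0 0 0 0 .07; 0 0 0 0 0 0 .07; 0 0 0 0 0 0 .07; 0 0 0 0 0 0 .07"
}}

```text
time_s: 32.0
tcp_pos: [0.3653, -0.2134, 0.1104]
eef_rot: [3.139, -0.003, 1.622]
wrist_force: [-0.2, 0.1, -0.3]
opening: 0.823
```

```bash
python3 - <<'E'
from h import *
delta([.3625,-.2138,.018],tool(1.62,0,0))
wbands(np.array([.36,-.2138]),rad=.06)
E
```

```text
shift [-0.0028 -0.0004 -0.0924] turn [-0.0035  0.0023 -0.002 ]
blob px [274. 220.] area 1974 world 0.3611 -0.2129 size 22 41 ang 3
```

Call:
{"op": "move_arm", "data": {
  "rows": "-.003 0 -.03 0 0 0 .07; -.003 0 -.06 0 0 0 .07; -.003 0 -.08 0 0 0 .07; -.003 0 -.092 0 0 0 .07; -.003 0 -.092 0 0 0 .07"
}}

```text
time_s: 32.55
tcp_pos: [0.3601, -0.212, 0.0164]
eef_rot: [-3.14, -0.007, 1.621]
wrist_force: [-0.3, -0.2, 0.5]
opening: 0.82
```

Call:
{"op": "move_arm", "data": {
  "rows": "0 0 0 0 0 0 0.02; 0 0 0 0 0 0 .02; 0 0 0 0 0 0 .02; 0 0 0 0 0 0 .02; 0 0 0 0 0 0 .02"
}}

```text
time_s: 33.05
tcp_pos: [0.3624, -0.2139, 0.0189]
eef_rot: [3.138, -0.003, 1.621]
wrist_force: [-0.3, 0.2, 6.1]
opening: 0.459
```

Call:
{"op": "move_arm", "data": {
  "rows": "0 0 .045 0 0 0 .02; 0 0 .09 0 0 0 .02; 0 0 .135 0 0 0 .02; 0 0 .175 0 0 0 .02; 0 0 .175 0 0 0 .02"
}}

```text
time_s: 33.55
tcp_pos: [0.3644, -0.2155, 0.1984]
eef_rot: [3.132, 0.003, 1.621]
wrist_force: [0.8, -0.5, -1.8]
opening: 0.459
```

Call:
{"op": "move_arm", "data": {
  "rows": ".025 .04 0 0 0 0 .02; .05 .08 0 0 0 0 .02; .075 .12 0 0 0 0 .02; .1 .155 0 0 0 .03 .02; .1 .155 0 0 0 .03 .02"
}}

```text
time_s: 34.05
tcp_pos: [0.463, -0.0542, 0.1917]
eef_rot: [3.14, -0.006, 1.658]
wrist_force: [0.7, -1.0, -0.9]
opening: 0.456
```

Call:
{"op": "move_arm", "data": {
  "rows": ".028 .04 0 0 0 0 .02; .055 .08 0 0 0 0 .02; .083 .12 0 0 0 0 .02; .11 .163 0 0 0 0 .02; .11 .163 0 0 0 0 .02"
}}

```text
time_s: 34.55
tcp_pos: [0.5731, 0.1088, 0.1909]
eef_rot: [3.14, -0.006, 1.657]
wrist_force: [-1.5, -0.4, -2.1]
opening: 0.457
```

```bash
python3 - <<'E'
from h import *
from cell import *
print(observe()["opening"]);delta([.5727,.105,.115],tool(1.65,0,0))
E
```

```text
0.4569440337763279
shift [-0.0004 -0.0038 -0.0759] turn [-0.0062  0.0008 -0.0065]
```

Call:
{"op": "move_arm", "data": {
  "rows": "0 -.003 -.03 0 0 0 .02; 0 -.003 -.055 0 0 0 .02; 0 -.003 -.069 0 0 0 .02; 0 -.003 -.0755 0 0 0 .02; 0 -.003 -.0755 0 0 0 .02"
}}

```text
time_s: 35.05
tcp_pos: [0.5702, 0.1005, 0.117]
eef_rot: [-3.141, -0.004, 1.65]
wrist_force: [0.6, -0.0, -1.4]
opening: 0.456
```

Call:
{"op": "move_arm", "data": {
  "rows": "0 0 0 0 0 0 .046; 0 0 0 0 0 0 .046; 0 0 0 0 0 0 .046; 0 0 0.01 0 0 0 .046; 0 0 .04 0 0 0 .046"
}}

```text
time_s: 35.55
tcp_pos: [0.569, 0.1023, 0.1552]
eef_rot: [-3.137, -0.006, 1.652]
wrist_force: [0.2, -0.4, 0.0]
opening: 0.537
```

Call:
{"op": "move_arm", "data": {
  "rows": "0 0 .04 0 0 0 .05; -.02 -.03 .06 0 0 0.05 .06; -.045 -.07 .06 0 0 .1 .07; -.07 -.11 .05 0 0 0.15 .07; -.07 -.11 .05 0 0 .15 .07"
}}

```text
time_s: 36.05
tcp_pos: [0.4974, -0.0106, 0.2065]
eef_rot: [-3.139, -0.005, 1.797]
wrist_force: [0.4, 0.9, 0.4]
opening: 0.821
```

Call:
{"op": "move_arm", "data": {
  "rows": "-.02 -.03 -.02 0 0 .05 .07; -.04 -.06 -.05 0 0 0.1 .07; -.053 -.07 -.08 0 0 .12 .07; -.053 -.07 -.08 0 0 0.12 .07; -.053 -.07 -.08 0 0 .12 .07"
}}

```text
time_s: 36.55
tcp_pos: [0.449, -0.0774, 0.1279]
eef_rot: [3.139, -0.005, 1.921]
wrist_force: [-0.2, 0.0, -0.2]
opening: 0.822
```

```bash
python3 - <<'E'
from h import *
delta([.449,-.0774,.018],tool(1.92,0,0))
wbands(np.array([.449,-.0774]),rad=.08)
E
```

```text
shift [ 0.      0.     -0.1099] turn [-0.0058  0.0003 -0.0009]
blob px [273. 217.] area 1751 world 0.4489 -0.0771 size 23 41 ang 20
```

Call:
{"op": "move_arm", "data": {
  "rows": "0 0 -.04 0 0 0 .07; 0 0 -.08 0 0 0 .07; 0 0 -.1 0 0 0 .07; 0 0 -.11 0 0 0 .07; 0 0 -.11 0 0 0 .07"
}}

```text
time_s: 37.1
tcp_pos: [0.45, -0.0777, 0.0176]
eef_rot: [3.139, -0.004, 1.923]
wrist_force: [1.0, 0.7, 0.5]
opening: 0.821
```

Call:
{"op": "move_arm", "data": {
  "rows": "0 0 0 0 0 0 0.02; 0 0 0 0 0 0 .02; 0 0 0 0 0 0 .02; 0 0 0 0 0 0 .02; 0 0 0 0 0 0 .02"
}}

```text
time_s: 37.6
tcp_pos: [0.4503, -0.0785, 0.0191]
eef_rot: [3.137, -0.002, 1.922]
wrist_force: [0.0, 1.0, 6.5]
opening: 0.457
```

Call:
{"op": "move_arm", "data": {
  "rows": "0 0 .045 0 0 0 .02; 0 0 .09 0 0 0 .02; 0 0 .135 0 0 0 .02; 0 0 .18 0 0 0 .02; 0 0 .19 0 0 0 .02"
}}

```text
time_s: 38.1
tcp_pos: [0.4513, -0.0791, 0.2131]
eef_rot: [3.132, 0.002, 1.921]
wrist_force: [-0.0, -0.3, -1.7]
opening: 0.46
```

Call:
{"op": "move_arm", "data": {
  "rows": ".014 .038 .01 0 0 -.05 .02; .028 .076 .01 0 0 -.1 .02; .042 .114 .01 0 0 -.15 .02; .057 .154 .01 0 0 -.2 .02; .057 .154 .01 0 0 -.27 .02"
}}

```text
time_s: 38.6
tcp_pos: [0.5062, 0.08, 0.2166]
eef_rot: [3.14, -0.006, 1.654]
wrist_force: [-0.0, -2.2, -1.5]
opening: 0.462
```

Call:
{"op": "move_arm", "data": {
  "rows": ".014 .038 0 0 0 0 .02; .028 .076 0 0 0 0 .02; .042 .114 0 0 0 0 .02; .057 .154 0 0 0 0 .02; .057 .154 0 0 0 0 .02"
}}

```text
time_s: 39.1
tcp_pos: [0.5629, 0.2342, 0.2156]
eef_rot: [3.141, -0.006, 1.656]
wrist_force: [-0.7, 0.7, -1.2]
opening: 0.46
```

```bash
python3 - <<'E'
from h import *
from cell import *
print(observe()["opening"]);delta([.5627,.2307,.115],tool(1.65,0,0))
E
```

```text
0.4599061892818732
shift [-0.0002 -0.0035 -0.1006] turn [-0.006   0.0003 -0.0063]
```

Call:
{"op": "move_arm", "data": {
  "rows": "0 -.002 -.04 0 0 0 .02; 0 -.002 -.075 0 0 0 .02; 0 -.002 -.092 0 0 0 .02; 0 -.002 -.1 0 0 0 .02; 0 -.002 -.1 0 0 0 .02"
}}

```text
time_s: 39.6
tcp_pos: [0.5611, 0.227, 0.1159]
eef_rot: [-3.14, -0.003, 1.651]
wrist_force: [0.3, 0.7, -0.5]
opening: 0.457
```

Call:
{"op": "move_arm", "data": {
  "rows": "0 0 0 0 0 0 .048; 0 0 0 0 0 0 .048; 0 0 0 0 0 0 .048; 0 0 0.01 0 0 0 .048; 0 0 .04 0 0 0 .048"
}}

```text
time_s: 40.1
tcp_pos: [0.5604, 0.2273, 0.1559]
eef_rot: [-3.138, -0.003, 1.651]
wrist_force: [-0.2, -1.0, -0.6]
opening: 0.565
```

Call:
{"op": "move_arm", "data": {
  "rows": "0 0 .04 0 0 0 .05; -.01 -.02 .08 0 0 0 .06; -.025 -.06 .08 0 0 0 .07; -.04 -.1 .08 0 0 0 .07; -.055 -.14 .08 0 0 0 .07"
}}

```text
time_s: 40.6
tcp_pos: [0.5074, 0.0868, 0.2392]
eef_rot: [3.137, -0.004, 1.652]
wrist_force: [0.2, -0.4, 0.3]
opening: 0.82
```

Call:
{"op": "move_arm", "data": {
  "rows": "-.014 -.04 0 0 0 -.05 .07; -.028 -.08 0 0 0 -.1 .07; -.042 -.12 0 0 0 -.15 .07; -.056 -.16 0 0 0 -.2 .07; -.07 -.2 0 0 0 -.25 .07"
}}

```text
time_s: 41.1
tcp_pos: [0.437, -0.1137, 0.2388]
eef_rot: [3.138, -0.004, 1.4]
wrist_force: [0.3, -0.1, -0.1]
opening: 0.821
```

Call:
{"op": "move_arm", "data": {
  "rows": "-.012 -.04 0 0 0 0 .07; -.024 -.08 0 0 0 0 .07; -.036 -.12 -.02 0 0 0 .07; -.048 -.16 -.05 0 0 0 .07; -.048 -.16 -.05 0 0 0 .07"
}}

```text
time_s: 41.6
tcp_pos: [0.3871, -0.2752, 0.1854]
eef_rot: [-3.14, -0.004, 1.396]
wrist_force: [-0.6, 1.8, -0.2]
opening: 0.821
```

```bash
python3 - <<'E'
from h import *
delta([.3687,-.3347,.12],tool(1.40,0,0))
wbands(np.array([.3687,-.3347]),rad=.08)
E
```

```text
shift [-0.0184 -0.0595 -0.0654] turn [-0.0042 -0.0004  0.0044]
blob px [209. 188.] area 1285 world 0.3659 -0.3304 size 47 29 ang 80
```

Call:
{"op": "move_arm", "data": {
  "rows": "-.007 -.03 0 0 0 0 .062; -.014 -.059 -.02 0 0 0 .062; -.014 -.059 -.05 0 0 0 .062; -.014 -.059 -.065 0 0 0 .062; -.014 -.059 -.065 0 0 0 .062"
}}

```text
time_s: 42.15
tcp_pos: [0.375, -0.3294, 0.1216]
eef_rot: [-3.141, -0.006, 1.403]
wrist_force: [-0.8, 0.4, 0.4]
opening: 0.725
```

```bash
python3 - <<'E'
from h import *
delta([.3735,-.3355,.018],tool(1.40,0,0))
wbands(np.array([.3687,-.3347]),rad=.05)
E
```

```text
shift [-0.0015 -0.0061 -0.1036] turn [-0.0065  0.0005 -0.0026]
blob px [264. 214.] area 1835 world 0.3686 -0.3348 size 40 23 ang 80
```

Call:
{"op": "move_arm", "data": {
  "rows": "-.001 -.005 -.03 0 0 0 .062; -.001 -.005 -.07 0 0 0 .062; -.001 -.005 -.09 0 0 0 .062; -.001 -.005 -.103 0 0 0 .062; -.001 -.005 -.103 0 0 0 .062"
}}

```text
time_s: 42.7
tcp_pos: [0.3748, -0.3354, 0.0195]
eef_rot: [3.141, -0.005, 1.403]
wrist_force: [0.1, 0.7, 0.7]
opening: 0.728
```

Call:
{"op": "move_arm", "data": {
  "rows": "0 0 0 0 0 0 0.02; 0 0 0 0 0 0 .02; 0 0 0 0 0 0 .02; 0 0 0 0 0 0 .02; 0 0 0 0 0 0 .02"
}}

```text
time_s: 43.2
tcp_pos: [0.376, -0.3374, 0.0215]
eef_rot: [3.136, -0.002, 1.402]
wrist_force: [-0.4, 1.2, 6.3]
opening: 0.459
```

Call:
{"op": "move_arm", "data": {
  "rows": "0 0 .045 0 0 0 .02; 0 0 .09 0 0 0 .02; 0 0 .135 0 0 0 .02; 0 0 .175 0 0 0 .02; 0 0 .175 0 0 0 .02"
}}

```text
time_s: 43.7
tcp_pos: [0.3772, -0.3393, 0.2013]
eef_rot: [3.13, 0.004, 1.402]
wrist_force: [0.8, -0.3, -2.2]
opening: 0.458
```

Call:
{"op": "move_arm", "data": {
  "rows": ".025 .04 .01 0 0 .05 .02; .05 .08 .01 0 0 .1 .02; .075 .12 .01 0 0 .15 .02; .09 .16 .01 0 0 .2 .02; .102 .187 .01 0 0 .25 .02"
}}

```text
time_s: 44.2
tcp_pos: [0.4766, -0.1463, 0.204]
eef_rot: [3.141, -0.005, 1.655]
wrist_force: [0.5, -1.2, -0.9]
opening: 0.457
```

Call:
{"op": "move_arm", "data": {
  "rows": ".025 .04 0 0 0 0 .02; .05 .08 0 0 0 0 .02; .075 .12 0 0 0 0 .02; .09 .16 0 0 0 0 .02; .102 .187 0 0 0 0 .02"
}}

```text
time_s: 44.7
tcp_pos: [0.5787, 0.0408, 0.2037]
eef_rot: [3.141, -0.005, 1.654]
wrist_force: [0.6, -1.3, -1.1]
opening: 0.457
```

```bash
python3 - <<'E'
from h import *
from cell import *
print(observe()["opening"]);delta([.5778,.0403,.115],tool(1.65,0,0))
E
```

```text
0.45748472647943766
shift [-0.0009 -0.0005 -0.0887] turn [-0.005   0.0005 -0.0036]
```

Call:
{"op": "move_arm", "data": {
  "rows": "0 .001 -.04 0 0 0 .02; 0 .001 -.07 0 0 0 .02; 0 .001 -.08 0 0 0 .02; 0 .001 -.086 0 0 0 .02; 0 .001 -.086 0 0 0 .02"
}}

```text
time_s: 45.2
tcp_pos: [0.5783, 0.0386, 0.1184]
eef_rot: [3.14, -0.004, 1.651]
wrist_force: [0.2, 0.4, -1.0]
opening: 0.458
```

Call:
{"op": "move_arm", "data": {
  "rows": "0 0 0 0 0 0 .046; 0 0 0 0 0 0 .046; 0 0 0 0 0 0 .046; 0 0 0.01 0 0 0 .046; 0 0 .04 0 0 0 .046"
}}

```text
time_s: 45.7
tcp_pos: [0.5762, 0.0389, 0.1569]
eef_rot: [-3.138, -0.005, 1.651]
wrist_force: [0.3, 0.3, -0.6]
opening: 0.543
```

Call:
{"op": "move_arm", "data": {
  "rows": "0 0 .04 0 0 0 .05; -.01 -.02 .08 0 0 0 .06; -.05 -.04 .1 0 0 0 .07; -.1 -.07 .1 0 0 0 .07; -.14 -.09 .1 0 0 0 .07"
}}

```text
time_s: 46.2
tcp_pos: [0.4409, -0.0508, 0.2604]
eef_rot: [3.136, -0.002, 1.652]
wrist_force: [0.9, -0.8, 0.6]
opening: 0.817
```

Call:
{"op": "move_arm", "data": {
  "rows": "0 0 0 0 0 0 .07; 0 0 0 0 0 0 .07; 0 0 0 0 0 0 .07; 0 0 0 0 0 0 .07; 0 0 0 0 0 0 .07"
}}

```text
time_s: 46.7
tcp_pos: [0.4421, -0.0495, 0.2584]
eef_rot: [3.14, -0.004, 1.653]
wrist_force: [0.5, -0.1, 0.2]
opening: 0.82
```

```bash
python3 - <<'E'
from h import *
from cell import *
s=observe(); print(s["tcp_pos"],s["wrist_force"].round(1),s["time_s"])
t=read_camera("top"); c=read_camera("scene"); np.savez("s4.npz",**{k:c[k] for k in("image","camera_matrix","cam_to_world")})
t0=load("top")["image"]; cv2.imwrite("pics/t9full.png",t["image"][:,:,::-1])
a=cv2.resize(t["image"][100:300,100:480,::-1],(800,420),interpolation=cv2.INTER_CUBIC)
b=cv2.resize(c["image"][185:235,135:235,::-1],(360,180),interpolation=cv2.INTER_CUBIC); d=cv2.resize(c["image"][190:300,200:370,::-1],(278,180),interpolation=cv2.INTER_CUBIC)
out=np.zeros((600,800,3),np.uint8); out[:420]=a; out[420:,:360]=b; out[420:,370:648]=d; cv2.imwrite("pics/final.png",out)
def ptr(im):
    f=im[205:235,150:165].astype(float); m=f[...,0]-np.maximum(f[...,1],f[...,2])*1.9+10; m=np.clip(m,0,None)*(f[...,0]>90)
    return [(150+j,float(round((m[:,j]*np.arange(205,235)).sum()/m[:,j].sum(),2))) for j in range(4,12) if m[:,j].sum()>80]
for n in("s3","s4"): print(n,ptr(np.load(n+".npz")["image"]))
E
```

```text
[ 0.44212691 -0.04946116  0.25841177] [ 0.5 -0.1  0.2] 46.7
s3 [(154, 219.82), (155, 220.05), (156, 219.78), (157, 219.37), (158, 218.64), (159, 217.88), (160, 217.14), (161, 216.1)]
s4 [(154, 219.81), (155, 220.05), (156, 219.75), (157, 219.35), (158, 218.67), (159, 217.87), (160, 217.14), (161, 216.11)]
```

View pics/final.png

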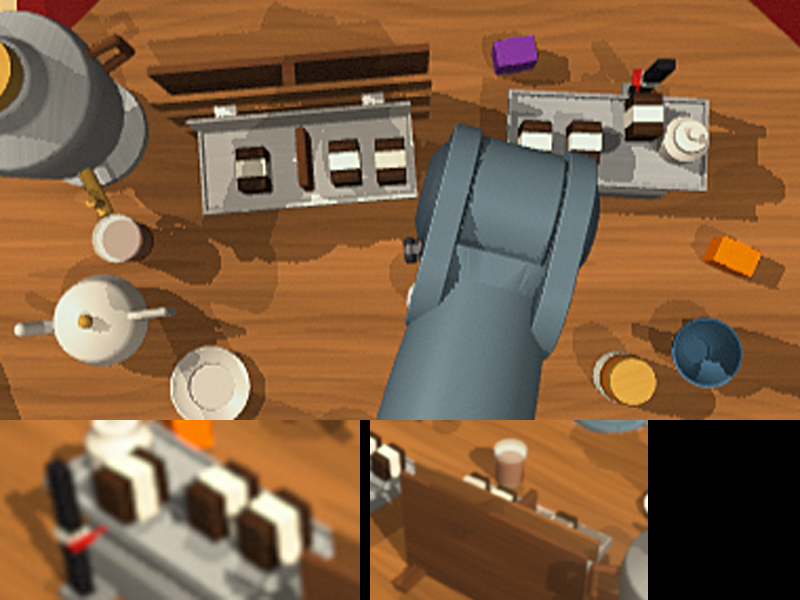

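The final view shows three bricks in the hanging tray (252,170), (345,160), (390,160), and three on the pan (535,135), (583,135), (645,115). The decoys and tea things are in place. As one last check of the pan height, I'll triangulate the tops of b2 and b3 from above.

Call:
{"op": "move_arm", "data": {
  "rows": ".025 -.03 0 0 0 -.03 .07; .05 -.06 0 0 0 -.06 .07; .075 -.09 0 0 0 -.09 .07; .1 -.12 0 0 0 -.12 .07; .125 -.145 0 0 0 -.14 .07"
}}

```text
time_s: 47.3
tcp_pos: [0.5672, -0.1962, 0.2578]
eef_rot: [3.14, -0.004, 1.51]
wrist_force: [-0.1, 0.2, 0.8]
opening: 0.819
```

Call:
{"op": "move_arm", "data": {
  "rows": "0 0 0 0 0 0 .07; 0 0 0 0 0 0 .07; 0 0 0 0 0 0 .07; 0 0 0 0 0 0 .07; 0 0 0 0 0 0 .07"
}}

```text
time_s: 47.8
tcp_pos: [0.5657, -0.1939, 0.2589]
eef_rot: [3.14, -0.004, 1.512]
wrist_force: [-0.4, 0.2, -0.4]
opening: 0.823
```

```bash
python3 - <<'E'
from h import *
from cell import *
s=observe(); print(s["tcp_pos"])
w=read_camera("wrist"); im=w["image"]; cv2.imwrite("pics/w9.png",im[:,:,::-1])
for th in (205,220,235):
    m=((im.min(2)>th)).astype(np.uint8); n,l,st,c=cv2.connectedComponentsWithStats(m)
    print(th,[(st[i].tolist(),c[i].round(1).tolist()) for i in range(1,n) if st[i,4]>150])
    for i in range(1,n):
        if 300<st[i,4]<3000:
            k=np.argwhere(l==i)[:,::-1]
            for z in (.12,.13,.14):
                p=np.array([wray(w,a,z)[:2] for a in k]).astype(np.float32)*1e3; r=cv2.minAreaRect(p); print("  ",i,z,np.round(r[0],1),np.round(r[1],1),round(r[2]))
E
```

```text
[ 0.56566293 -0.19393464  0.25891302]
205 [([434, 0, 20, 40, 360], [446.4, 18.6]), ([465, 141, 57, 8, 222], [493.1, 144.4]), ([84, 169, 263, 39, 919], [220.1, 173.3]), ([93, 175, 82, 48, 2315], [139.8, 193.6]), ([289, 174, 44, 16, 283], [317.8, 178.4]), ([535, 181, 24, 23, 427], [546.6, 192.0]), ([493, 184, 30, 25, 599], [507.3, 195.8]), ([98, 213, 79, 71, 1429], [131.9, 251.8]), ([292, 220, 46, 23, 1034], [314.7, 231.0]), ([217, 223, 46, 23, 1048], [239.7, 233.9]), ([82, 228, 37, 51, 974], [101.7, 249.3]), ([203, 248, 91, 30, 1249], [243.7, 267.3])]
   1 0.12 [402.8 -24. ] [19.6 44.9] 79
   1 0.13 [405.9 -29.9] [18.9 43.3] 79
   1 0.14 [409.1 -35.8] [18.2 41.7] 79
   5 0.12 [ 554.8 -255.3] [253.2  35.4] 87
   5 0.13 [ 552.5 -252.9] [244.2  34.1] 87
   5 0.14 [ 550.2 -250.6] [235.1  32.9] 87
   6 0.12 [ 560.1 -329.9] [84.5 45.6] 86
   6 0.13 [ 557.6 -324.9] [81.5 44. ] 86
   6 0.14 [ 555.1 -319.9] [78.5 42.3] 86
   11 0.12 [576.7 128.4] [23.6 43.7] 4
   11 0.13 [573.6 117.1] [22.7 42.2] 4
   11 0.14 [570.6 105.8] [21.9 40.6] 4
   12 0.12 [578.4  60.4] [24.  44.1] 3
   12 0.13 [575.2 
[... 2272 characters left out ...]
 229, 35, 39, 760], [102.1, 248.0]), ([139, 265, 37, 19, 460], [152.9, 272.6])]
   10 0.12 [578.3  60.5] [23.6 43.3] 3
   10 0.13 [575.2  51.6] [22.8 41.8] 3
   10 0.14 [572.   42.7] [21.9 40.2] 3
   14 0.12 [ 601.9 -157.4] [41.6 22.2] 86
   14 0.13 [ 597.9 -158.5] [40.1 21.4] 86
   14 0.14 [ 594.  -159.6] [38.6 20.6] 86
   16 0.12 [ 600.7 -227.8] [42.1 22.3] 87
   16 0.13 [ 596.8 -226.4] [40.6 21.5] 87
   16 0.14 [ 592.9 -225. ] [39.1 20.7] 87
   17 0.12 [ 611.2 -377.8] [40.7 44.3] 84
   17 0.13 [ 606.9 -371.1] [39.2 42.7] 84
   17 0.14 [ 602.6 -364.4] [37.8 41.1] 84
   18 0.12 [ 641.1 -317.1] [41.3 21.4] 90
   18 0.13 [ 635.8 -312.6] [39.8 20.7] 90
   18 0.14 [ 630.4 -308. ] [38.3 19.9] 90
```

The b2 and b3 tops come out at z ≈ 0.133. That puts the pan floor at about 0.083 and the sink at about 36.5 mm, mid-band. Nothing is touching the robot, so I'm handing in.

```bash
python3 -c "
from cell import workorder
print(workorder.hand_in())"
```

```text
the job is handed in; nothing more can be done
None
```

The job is handed in, at about 48 s on the robot's clock. The tray hangs level in the upper groove, three bricks are on the pan, and the other three are in the tray.

**Last checks**
- **Tray:** Just before letting go, the hook point measured -11.8 and -0.1 mm in the board's frame, against a target of -12 and 0. The tray was level, and the pictures show both lips behind the top slat.
- **Scale:** The pan had sunk about 36.5 mm, inside the 30.5–41.5 mm band; I worked this out from the heights of two brick tops. The pointer overlays the white band in the scene picture. That picture is coarse, and rougher estimates ran from about 30 to 36 mm.
- **Surroundings:** The tea things and the blue, purple and orange look-alikes were left alone and looked in place, though the arm hid the blue block and one glass in the last top view. The robot was touching nothing at hand-in.

**What went wrong on the way**
- My first reach for a brick stopped about 23 mm short, and a finger pressed on the brick's top, with the wrist force reading about 79 N. That is under the 120 N wrist limit, but I can't tell whether it counts against the 40 N limit for the arm and gripper body. The brick had not moved, and I gripped it cleanly on the second try.
- One brick already on the pan shifted about 40 mm backward while I was working elsewhere, probably the announced knock. It still stands upright on the pan, near the back rim, so I left it there.

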